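# Nest three measuring dippers on one hook

## Task

Somebody has hung the smallest measuring dipper on the hook first, so the others do not fit: lift it off and stand it upright on the black mat. Then hang all three dippers on the hook by their handle loops, nested cup in cup: the largest first, at the back close to the post, then the middle-sized one inside it, then the smallest inside that. Leave the other things on the bench undisturbed, and do not drop a dipper or let it fall over.

Things in the scene. Friction and masses are not known exactly. Their poses are not given: they have to be found in the camera images.
- large: largest dipper, about 240 g: white cup 116 mm across the rim, 107 at the base, 72 high, wall 2.5; 181 high with its steel handle, an upright closed loop at x = 62 mm (strap 8 mm wide in x, 4 thick; 34 wide outside in y, 26 inside; opening from just above the rim up to z = 177). Origin: centre of the cup's underside; z up, +x from cup to handle. Stands on the bench.
- medium: middle-sized dipper, about 150 g: white cup 80 mm across the rim, 74 at the base, 60 high, wall 2.5; 169 high with its steel handle, an upright closed loop at x = 44 mm (strap 8 mm wide in x, 4 thick; 34 wide outside in y, 26 inside; opening from just above the rim up to z = 165). Origin: centre of the cup's underside; z up, +x from cup to handle. Stands on the bench.
- small: smallest dipper, about 90 g: white cup 46 mm across the rim, 42 at the base, 48 high, wall 2.5; 157 high with its steel handle, an upright closed loop at x = 27 mm (strap 8 mm wide in x, 4 thick; 34 wide outside in y, 26 inside; opening from just above the rim up to z = 153). Origin: centre of the cup's underside; z up, +x from cup to handle. Hangs on the hook at the start.
- stand: fixed hook stand: foot plate 170 x 130 x 8 mm, 20 mm square post with its face at x = 30 mm and its top 8 mm above the hook's bar, one hook pointing along the stand's -x. Origin: centre of the plate's underside; z up. A dipper hanging properly has its axes along the stand's (handle towards the post, cup outwards), and leans back 0.05 to 0.2 rad when let go.
- hook_root (a point): point on top of the hook's bar where it leaves the post's face, 215 mm above the bench; axes as the stand's. The bar is round, 8 mm thick, level, 85 mm long along -x, then bends up at its tip
- hook_tip (a point): highest point of the hook's upturned tip, 92 mm from the post's face, 12 mm above the top of the bar
- large_eye (a point): underside of the top of the large dipper's handle loop, where it rests on the hook's bar (at 62, 0, 177 mm in the dipper's frame); axes as the dipper's
- large_grip (a point): good grip on the large dipper's handle: midway between the loop's two straight legs, 22 mm below large_eye; fingers closing along the dipper's y on 34 mm, from above; the hook's bar fits between the fingers
- medium_eye (a point): underside of the top of the medium dipper's handle loop, where it rests on the hook's bar (at 44, 0, 165 mm in the dipper's frame); axes as the dipper's
- medium_grip (a point): good grip on the medium dipper's handle: midway between the loop's two straight legs, 22 mm below medium_eye; fingers closing along the dipper's y on 34 mm, from above; the hook's bar fits between the fingers
- small_eye (a point): underside of the top of the small dipper's handle loop, where it rests on the hook's bar (at 27, 0, 153 mm in the dipper's frame); axes as the dipper's
- small_grip (a point): good grip on the small dipper's handle: midway between the loop's two straight legs, 22 mm below small_eye; fingers closing along the dipper's y on 34 mm, from above; the hook's bar fits between the fingers
- mat: black rubber mat 120 x 120 x 3 mm, fixed flat on the bench, kept free for setting a dipper down. Origin: centre of its underside
- yellow_bottle: yellow bottle, 62 mm across, 185 mm high; a bystander, not to be disturbed. Origin: under its centre
- dosing_bottle: white bottle with a blue conical cap, 62 mm across, 188 mm high; a bystander, not to be disturbed. Origin: under its centre
- lever_tin: metal tin, 86 mm across, 86 mm high; a bystander, not to be disturbed. Origin: under its centre
- green_tub: white tub with a green lid, 86 mm across, 95 mm high; a bystander, not to be disturbed. Origin: under its centre
- carton: upright white carton, 55 (x) x 125 (y) x 175 mm high; a bystander, not to be disturbed. Origin: under its centre
- scoop: white hand scoop lying on the bench, 190 mm long along x, 66 mm wide, up to 34 mm high, origin near its middle; a bystander, not to be disturbed

How it is judged (in metres and radians):
On the way, in this order (a step that is already met when the one before it is completed fails the run):
1. the smallest dipper stands upright on the mat, let go (angle between small's own z axis and vertical below 0.1 rad and horizontal distance between small and mat below 0.07 m and height (world z) of small below 0.008 m and linear speed of small below 0.05 m/s and contact force between small and the fingers below 0.05 N), for 0.2 s.
2. the largest dipper hangs on the hook, at the back, let go (z of large_eye in the frame of hook_root between -0.007 and 0.008 m and y of large_eye in the frame of hook_root between -0.011 and 0.011 m and x of large_eye in the frame of hook_root between -0.03 and 0.005 m and angle between large's own z axis and vertical below 0.35 rad and angle between the x axis of large and the x axis of stand, either way round below 0.45 rad and linear speed of large below 0.2 m/s and contact force between large and the fingers below 0.05 N), for 0.2 s.
3. the middle-sized dipper hangs on the hook in front, nested in the largest, let go (z of large_eye in the frame of hook_root between -0.007 and 0.008 m and y of large_eye in the frame of hook_root between -0.011 and 0.011 m and x of large_eye in the frame of hook_root between -0.03 and 0.005 m and angle between each of large, medium's own z axis and vertical below 0.35 rad and angle between the x axis of each of large, medium and the x axis of stand, either way round below 0.45 rad and z of medium_eye in the frame of hook_root between -0.007 and 0.008 m and y of medium_eye in the frame of hook_root between -0.011 and 0.011 m and x of medium_eye in the frame of hook_root between -0.075 and 0 m and horizontal distance between medium and large below 0.03 m and x of medium_eye in the frame of large_eye below -0.006 m and linear speed of medium below 0.2 m/s and contact force between medium and the fingers below 0.05 N), for 0.2 s.
4. the smallest dipper hangs on the hook in front, nested in the middle-sized one (z of large_eye in the frame of hook_root between -0.007 and 0.008 m and y of large_eye in the frame of hook_root between -0.011 and 0.011 m and x of large_eye in the frame of hook_root between -0.03 and 0.005 m and angle between each of large, medium, small's own z axis and vertical below 0.35 rad and angle between the x axis of each of large, medium, small and the x axis of stand, either way round below 0.45 rad and z of medium_eye in the frame of hook_root between -0.007 and 0.008 m and y of medium_eye in the frame of hook_root between -0.011 and 0.011 m and x of medium_eye in the frame of hook_root between -0.075 and 0 m and horizontal distance between medium and large below 0.03 m and x of medium_eye in the frame of large_eye below -0.006 m and z of small_eye in the frame of hook_root between -0.007 and 0.008 m and y of small_eye in the frame of hook_root between -0.011 and 0.011 m and x of small_eye in the frame of hook_root between -0.088 and 0 m and horizontal distance between small and medium below 0.03 m and x of small_eye in the frame of medium_eye below -0.006 m), for 0.2 s.
At the end, for the whole second after the job is handed in: All three hang on the hook's bar, let go, swaying at most slightly (0.2 m/s): loop tops within 8 mm of the bar in height, 11 mm sideways; large within 30 mm of the post, each next loop 6 mm or more in front; upright within 0.35 rad, turned within 0.45 rad; neighbouring cups' centres within 30 mm (all of step 4 and linear speed of each of large, medium, small below 0.2 m/s and contact force between each of large, medium, small and the fingers below 0.05 N); the robot touches nothing.
It fails at once if a dipper falls over (tilts beyond 0.9 rad) (angle between any of large, medium, small's own z axis and vertical above 0.9 rad).
It fails at once if a bystander is pushed more than 30 mm or tipped ((distance of any of yellow_bottle, dosing_bottle, lever_tin, green_tub, carton, scoop from where it was at the start of the episode above 0.03 m or angle between any of yellow_bottle, dosing_bottle's own z axis and vertical above 0.35 rad) or angle between any of lever_tin, green_tub, carton, scoop's own z axis and vertical above 0.35 rad).
It fails at once if a dipper is dropped from more than about 25 mm (over 0.7 m/s while not held) ((linear speed of large above 0.7 m/s and contact force between large and the fingers below 0.05 N) or (linear speed of medium above 0.7 m/s and contact force between medium and the fingers below 0.05 N) or (linear speed of small above 0.7 m/s and contact force between small and the fingers below 0.05 N)).
It also fails if it takes over 72 s, if anything falls off the work surface, if the arm or the gripper's body presses on something with over 40 N, if the wrist force passes 120 N, or if a joint passes its speed limit or range.

## Robot

A 6-joint arm with a two-finger parallel gripper is mounted at the origin on the work surface. World frame = base frame: x ahead of the robot, y to its left, z up, the work surface at z = 0. Lengths are in m, angles in degrees, forces in N, time in s.
With the tool pointing down it reaches from about 0.35 to 0.875 m from the base axis. Payload 4.2 kg.
Tool frame: the origin (TCP) lies between the finger pads; the fingertips stand 8 mm ahead of it and the grasp point (between the pads) lies 11 mm behind it; x points along the fingers, y is the direction in which the jaws open and shut, and the axes are right-handed (so a half turn about x gives the same grasp; the last joint's range is limited). The gripper opens to 87 mm and grips with 3 to 60 N. Pads are 19 mm wide; open, the fingers measure 117 mm over their backs; the gripper's body (75 mm by 190 mm) begins 51 mm behind the grasp point.
Start: joints at [88.671, 22.042, 0.453, 0, -68.411, -14.817], TCP at [0.174, 0.6, 0.231] pointing down, gripper open.
Joint ranges: [-179.83, 179.83], [-69.29, 118.12], [-61.27, 80.66], [-181.25, 117.63], [-171.15, -9.14], [-177.46, 177.46]. Speed limits (degrees/s): [159.86, 159.86, 180, 180, 180, 180].

## Interface

Orientations are given as a 3x3 rotation matrix whose columns are the frame's x, y, z axes.
In Python, from station import r gives the robot as it stands. The module is installed in compiled form; this text tells all that it offers.
- The arm moves only by the tool move_arm, never from a script. Its argument "increments" is one flat list of numbers, 7 for each row, row after row: the turn, a rotation vector about the tool's x, y, z in degrees, then the shift along the tool's x, y, z in m, then the finger opening in m, from 0 to 0.087. A call has 1 to 12 rows; each row is the pose to reach, as a shift and turn from the pose commanded when the call began, along the tool's axes at that moment; what a row does not reach only later rows make up. A row lasts 1/12 s, in which the tool goes at most 41.7 mm and 7.16 degrees, less where a joint would pass 70% of its speed; a pose out of reach is approached as far as the arm can. A call with a gripper value outside its range is refused whole. The fingers move at their own pace and stop on an object; the grip force is fixed at half the most. Time passes only in rows, so rows that repeat a pose let the fingers close. It gives the time, the measured TCP pose, the force and the opening at its end, in the units of the state.
- r.sense(): the state, without advancing time (a new reading comes with each control period).
- r.capture(name): name is "scene" or "top" or "wrist"; returns the picture (420x560x3 uint8, red, green, blue); there is no depth.
- r.calibration(name): a dict with "fx", "fy", "cx", "cy" (pixels), "D" ([k1, k2, p1, p2, k3] as OpenCV has them; the pictures are not rectified), "rvec" (rotation vector, rad) and "tvec" (3), from world to camera coordinates, as OpenCV has them; the wrist camera has in their place "tool_from_camera" (4x4, takes a point from camera to tool coordinates, whose origin is the TCP and whose axes are the tool frame's). Camera axes: x right, y down, z forward; pixel columns grow to the right and rows downward; lengths in m; the calibration is good to about 2 mm. A picture is of the moment at which its call begins: read the wrist's pose just before it. calibration takes no time and is no camera call.
- r.finish_job(): hands the job in, once; it reports no verdict.
The state is a dict: "time_s": time; "joints": joint angles; "joint_velocities": joint speeds; "effort": joint torques, N m; "tcp_pos": TCP position; "ee_rot": TCP orientation; "wrist_force": force on the tool from outside, world axes, zero at the start; "moment": the same for the moment, N m; "gripper_width": opening from 0.0 (shut) to 1.0 (fully open).
Only numpy, scipy, OpenCV 4.12 (cv2) and the standard library are available. Lean on these libraries where they do the work, as an engineer would, in place of code of your own. Each camera call takes 0.05 s, during which the arm holds its last target.

## Working session

There is one attempt and no reset: what is moved stays moved. The work goes in short steps, Python scripts to look and compute and a tool call to move; the robot and the scene stay as the last step left them, time stands still between calls to the robot, and variables do not carry over. Pictures are saved under pics/ and viewed, and the job is handed in when it is done.

Besides the shell and the picture viewer there is one more tool, called after "Call:" in YAML: its name, and indented under it one key for each argument. move_arm: Moves the arm, as the interface text tells. Its arguments: {"type":"object","properties":{"increments":{"type":"array","items":{"type":"number"}}},"required":["increments"]}

```bash
mkdir -p pics
python3 - <<'E'
from station import r
import cv2,numpy as np
s=r.sense(); print({k:np.round(v,3).tolist() for k,v in s.items()})
for n in ["scene","top","wrist"]:
    c=r.calibration(n); print(n,{k:np.round(v,4).tolist() for k,v in c.items()})
    cv2.imwrite(f"pics/{n}0.png",cv2.cvtColor(r.capture(n),cv2.COLOR_RGB2BGR))
E
```

```text
{'time_s': 0.0, 'joints': [88.67, 22.091, 0.377, -0.028, -68.412, -14.815], 'joint_velocities': [0.034, -0.008, 0.139, 0.057, 0.019, 0.01], 'effort': [-0.0, -39.067, 18.741, 4.22, 0.011, -0.0], 'tcp_pos': [0.174, 0.6, 0.229], 'ee_rot': [[-0.001, -0.278, -0.961], [-0.002, -0.961, 0.278], [-1.0, 0.002, -0.0]], 'wrist_force': [0.067, -0.416, 0.267], 'moment': [-0.086, -0.011, 0.033], 'gripper_width': 0.998}
scene {'fx': 382.4802, 'fy': 382.4802, 'cx': 278.13, 'cy': 208.2639, 'D': [-0.1042, 0.0, 0.0, 0.0, 0.0], 'rvec': [0.7694, 2.5657, -1.1347], 'tvec': [0.5097, -0.0604, 1.2441]}
top {'fx': 422.6434, 'fy': 422.6434, 'cx': 278.4789, 'cy': 210.0092, 'D': [-0.0546, 0.0, 0.0, 0.0, 0.0], 'rvec': [2.2093, -2.1513, 0.0831], 'tvec': [-0.0896, 0.5706, 1.1552]}
wrist {'fx': 373.8353, 'fy': 373.8353, 'cx': 284.8233, 'cy': 207.6783, 'D': [-0.0513, 0.0, 0.0, 0.0, 0.0], 'tool_from_camera': [[0.0004, -0.2614, 0.9652, -0.1547], [1.0, -0.0001, -0.0004, -0.0015], [0.0002, 0.9652, 0.2614, -0.0712], [0.0, 0.0, 0.0, 1.0]]}
```

View pics/scene0.png

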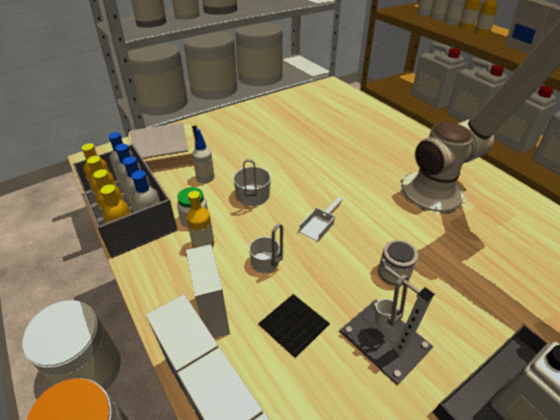

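View pics/top0.png

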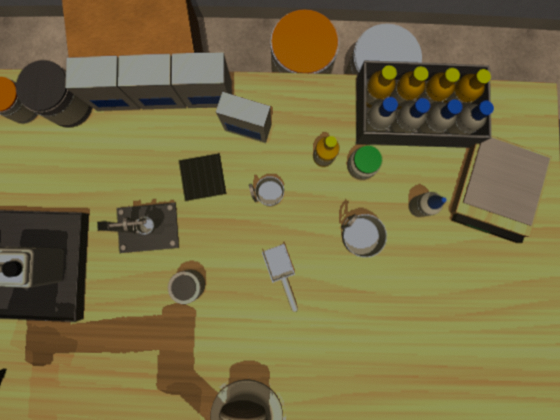

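View pics/wrist0.png

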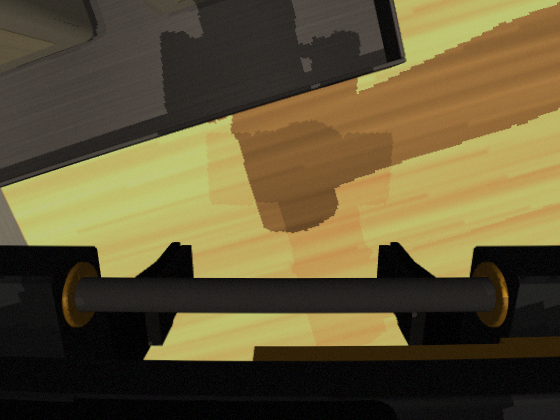

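The scene picture shows the stand at (385,340), mat (295,325), medium dipper at (265,255), large dipper at (252,185) and the tin at (398,262). In the top picture the stand is at (148,227), the mat at (203,177), medium at (270,190) and large at (362,235). I'll enlarge these.

```bash
cat > h.py <<'E'
import cv2,numpy as np
from station import r
def K(n):
    c=r.calibration(n); return np.array([[c['fx'],0,c['cx']],[0,c['fy'],c['cy']],[0,0,1]]),np.array(c['D']),c
def ext(n,s=None):
    k,d,c=K(n)
    if n!='wrist':
        return cv2.Rodrigues(np.array(c['rvec']))[0],np.array(c['tvec']).reshape(3)
    T=np.eye(4);T[:3,:3]=s['ee_rot'];T[:3,3]=s['tcp_pos']
    M=np.linalg.inv(T@np.array(c['tool_from_camera']));return M[:3,:3],M[:3,3]
def proj(n,P,s=None):
    k,d,c=K(n);R,t=ext(n,s)
    return cv2.projectPoints(np.array(P,float).reshape(-1,3),cv2.Rodrigues(R)[0],t,k,d)[0].reshape(-1,2)
def ray(n,uv,s=None):
    k,d,c=K(n);R,t=ext(n,s)
    x=cv2.undistortPoints(np.array(uv,float).reshape(-1,1,2),k,d).reshape(-1,2)
    D=np.c_[x,np.ones(len(x))]@R
    return -R.T@t,D/np.linalg.norm(D,axis=1)[:,None]
def onz(n,uv,z,s=None):
    o,D=ray(n,uv,s); return o+D*((z-o[2])/D[:,2])[:,None]
def tri(obs):
    A=np.zeros((3,3));b=np.zeros(3)
    for n,uv,s in obs:
        o,D=ray(n,uv,s);Q=np.eye(3)-np.outer(D[0],D[0]);A+=Q;b+=Q@o
    return np.linalg.solve(A,b)
def crop(n,name,x0,y0,x1,y1,f,img=None):
    if img is None: img=cv2.imread(n)
    g=cv2.resize(img[y0:y1,x0:x1],None,fx=f,fy=f,interpolation=cv2.INTER_CUBIC)
    for i in range((x1-x0)//10+1): cv2.putText(g,str(x0+10*i),(10*i*f,8),0,.3,(0,0,255),1) if i%2==0 else 0; cv2.line(g,(10*i*f,0),(10*i*f,5),(0,0,255),1)
    for i in range((y1-y0)//10+1): cv2.putText(g,str(y0+10*i),(6,10*i*f+3),0,.3,(0,0,255),1); cv2.line(g,(0,10*i*f),(5,10*i*f),(0,0,255),1)
    cv2.imwrite(name,g)
E
python3 - <<'E'
from h import *
crop('pics/top0.png','pics/c1.png',85,140,295,300,3)
crop('pics/top0.png','pics/c2.png',230,130,400,270,4)
crop('pics/scene0.png','pics/c3.png',300,230,460,390,3)
crop('pics/scene0.png','pics/c4.png',180,120,350,290,3)
for n in ['top','scene']: print(n,ray(n,[[0,0]])[0])
E
```

```text
top [ 0.48074969 -0.0780368   1.19621799]
scene [0.95409492 0.52215293 0.79267518]
```

View pics/c1.png

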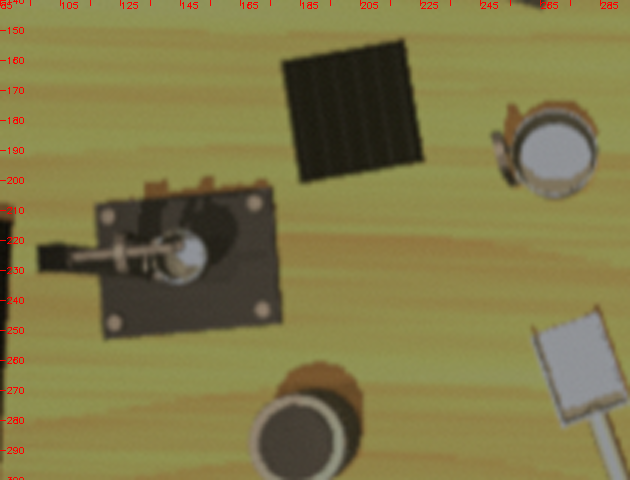

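View pics/c2.png

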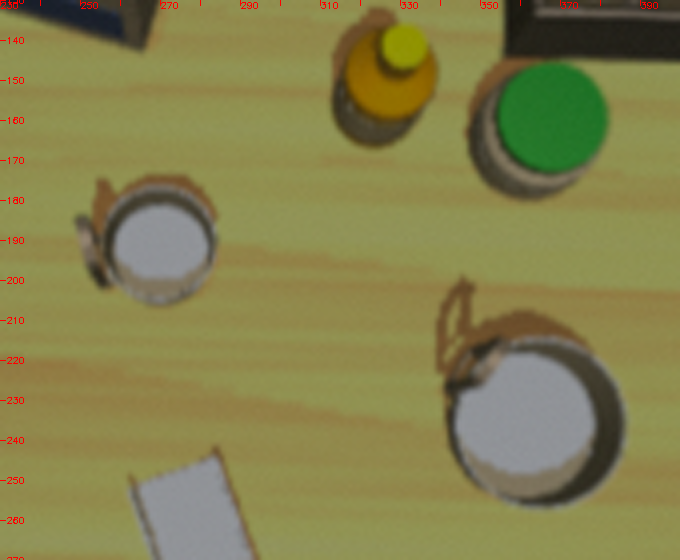

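View pics/c3.png

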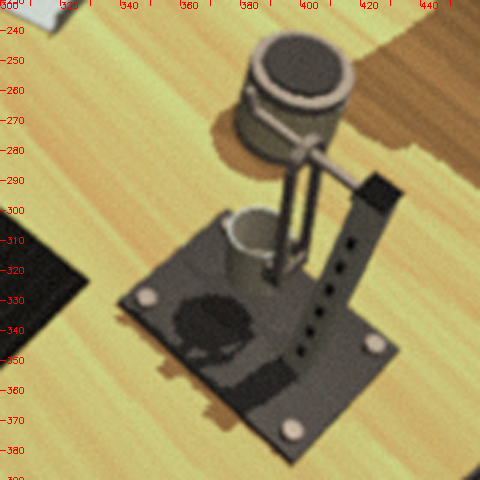

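View pics/c4.png

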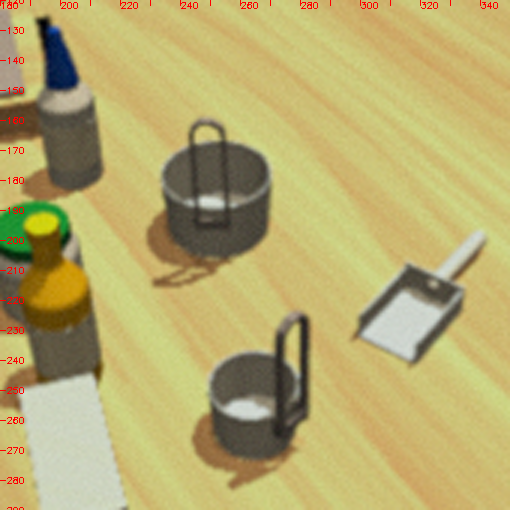

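Run:
```python
from h import *
P=np.array
np.set_printoptions(precision=4,suppress=True)
pl=onz('top',[[116.7,208.3],[175.7,202.3],[179,247.3],[120,252.7]],.008);print('plate',pl,pl.mean(0))
c3=lambda x,y:[300+x/3,230+y/3]
pl2=onz('scene',[c3(118,302),c3(228,210),c3(400,349),c3(292,465)],.008);print('plate scene',pl2,pl2.mean(0))
m=onz('top',[[85+a/3,140+b/3] for a,b in[(283,61),(404,40),(424,160),(301,182)]],.003);print('mat',m,m.mean(0))
c2=lambda x,y:[230+x/4,130+y/4]
c4=lambda x,y:[180+x/3,120+y/3]
print('med rim top',onz('top',[c2(160,245)],.06),'scene',onz('scene',[c4(253,382)],.06))
print('large rim top',onz('top',[c2(536,421)],.072),'scene',onz('scene',[c4(216,183)],.072))
print('large loop top, scene',onz('scene',[c4(208,124)],.179),'top',onz('top',[c2(486,362)],.179))
print('med loop top, scene',onz('scene',[c4(296,318)],.167),'top',onz('top',[c2(86,246)],.167))
print('post top scene',onz('scene',[c3(357,182),c3(378,170),c3(404,194),c3(383,214)],.223))
print('hook bar scene',onz('scene',[c3(357,186)],.211), 'tip', onz('scene',[c3(251,92)],.227))
print('hook top',onz('top',[[85+72/3,140+258/3],[85+120/3,140+252/3]],.215),'tip',onz('top',[[85+183/3,140+239/3]],.227))
print('small rim')
```

```text
plate [[0.5665 0.3859 0.008 ]
 [0.588  0.2174 0.008 ]
 [0.4613 0.2024 0.008 ]
 [0.4412 0.3696 0.008 ]] [0.5143 0.2938 0.008 ]
plate scene [[0.5913 0.2245 0.008 ]
 [0.4634 0.2106 0.008 ]
 [0.4424 0.3756 0.008 ]
 [0.5728 0.3913 0.008 ]] [0.5175 0.3005 0.008 ]
mat [[0.7096 0.2139 0.003 ]
 [0.7328 0.0987 0.003 ]
 [0.6179 0.0752 0.003 ]
 [0.5939 0.1913 0.003 ]] [0.6635 0.1448 0.003 ]
med rim top [[ 0.6201 -0.0502  0.06  ]] scene [[ 0.6225 -0.0458  0.06  ]]
large rim top [[ 0.5075 -0.3039  0.072 ]] scene [[ 0.517  -0.2862  0.072 ]]
large loop top, scene [[ 0.5435 -0.246   0.179 ]] top [[ 0.5398 -0.2517  0.179 ]]
med loop top, scene [[ 0.6083 -0.0007  0.167 ]] top [[ 0.6052 -0.0075  0.167 ]]
post top scene [[0.5183 0.3261 0.223 ]
 [0.5006 0.3274 0.223 ]
 [0.5012 0.3486 0.223 ]
 [0.523  0.3509 0.223 ]]
hook bar scene [[0.5115 0.324  0.211 ]] tip [[0.5249 0.24   0.227 ]]
hook top [[0.5095 0.3211 0.215 ]
 [0.5153 0.2833 0.215 ]] tip [[0.5262 0.2302 0.227 ]]
small rim
```

```bash
cat >> h.py <<'E'
def Rt(yaw,pitch=0):
    # tool x down, tool y at azimuth yaw (deg); pitch: tilt about tool y (deg)
    a=np.deg2rad(yaw);x=np.array([0,0,-1.]);y=np.array([np.cos(a),np.sin(a),0]);R=np.c_[x,y,np.cross(x,y)]
    return R@cv2.Rodrigues(np.array([0,np.deg2rad(pitch),0]))[0]
def delta(p,R):
    s=r.sense();R0=np.array(s['ee_rot']);t=R0.T@(np.array(p)-s['tcp_pos'])
    w=np.rad2deg(cv2.Rodrigues(R0.T@R)[0].ravel())
    print('t',s['time_s'],'turn',np.round(w,2),'shift',np.round(t,4),'F',np.round(s['wrist_force'],1),'g',round(s['gripper_width'],3));return w,t
E
python3 - <<'E'
from h import *
delta([.52,.27,.36],Rt(187.2))
print(onz('top',[[191,287]],.086), onz('scene',[[398,250]],.086))
E
```

```text
t 0.15 turn [ 6.665e+01 -6.000e-02 -8.000e-02] shift [-0.1299  0.2208 -0.4245] F [-0.2  0.   0.1] g 1.002
[[0.36026582 0.14820856 0.086     ]] [[0.36347298 0.16509609 0.086     ]]
```

Call:
move_arm:
  increments: [0,0,0,-0.04,0,0,0.087,0,0,0,-0.08,0,0,0.087,7,0,0,-0.12,0.02,-0.03,0.087,14,0,0,-0.13,0.04,-0.07,0.087,21,0,0,-0.13,0.06,-0.11,0.087,28,0,0,-0.13,0.08,-0.15,0.087,35,0,0,-0.13,0.1,-0.19,0.087,42,0,0,-0.13,0.12,-0.23,0.087,49,0,0,-0.13,0.14,-0.27,0.087,56,0,0,-0.13,0.16,-0.31,0.087,63,0,0,-0.13,0.18,-0.345,0.087,66.65,0,0,-0.13,0.2,-0.385,0.087]

```text
time_s: 1.15
tcp_pos: [0.4643, 0.3226, 0.3605]
ee_rot: [[-0.0, -0.993, -0.121], [-0.0, -0.121, 0.993], [-1.0, 0.0, -0.0]]
wrist_force: [-0.3, 0.2, -0.3]
gripper_width: 0.997
```

Run:
```python
from h import *
delta([.52,.27,.36],Rt(187.2))
```

```text
t 1.15 turn [-0.28 -0.   -0.02] shift [ 0.0004 -0.0489 -0.0589] F [-0.3  0.2 -0.3] g 0.997
```

Call:
move_arm:
  increments: [0,0,0,0,-0.028,-0.035,0.087,0,0,0,0,-0.028,-0.035,0.087,0,0,0,0,-0.028,-0.035,0.087,0,0,0,0,-0.028,-0.035,0.087]

```text
time_s: 1.48
tcp_pos: [0.4955, 0.293, 0.3601]
ee_rot: [[-0.001, -0.992, -0.124], [-0.0, -0.124, 0.992], [-1.0, 0.001, -0.0]]
wrist_force: [0.0, 0.8, -0.5]
gripper_width: 0.994
```

Run:
```python
from h import *
delta([.52,.27,.36],Rt(187.2))
im=cv2.cvtColor(r.capture('wrist'),cv2.COLOR_RGB2BGR);cv2.imwrite('pics/w1.png',im)
crop(None,'pics/w1c.png',180,60,420,250,3,im)
s=r.sense();import pickle;pickle.dump(s,open('w1.pkl','wb'))
```

```text
t 1.4833 turn [-0.05 -0.01 -0.05] shift [ 0.0001 -0.0214 -0.0258] F [ 0.   0.8 -0.5] g 0.994
```

View pics/w1.png

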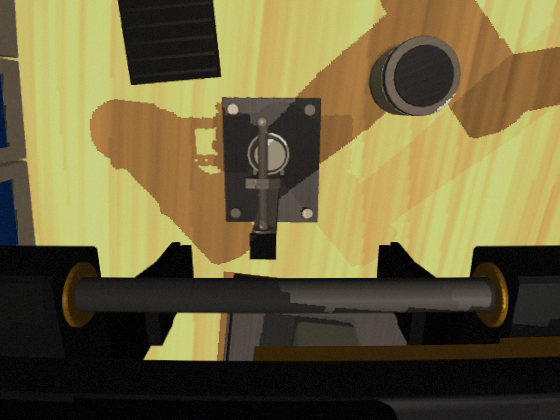

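View pics/w1c.png

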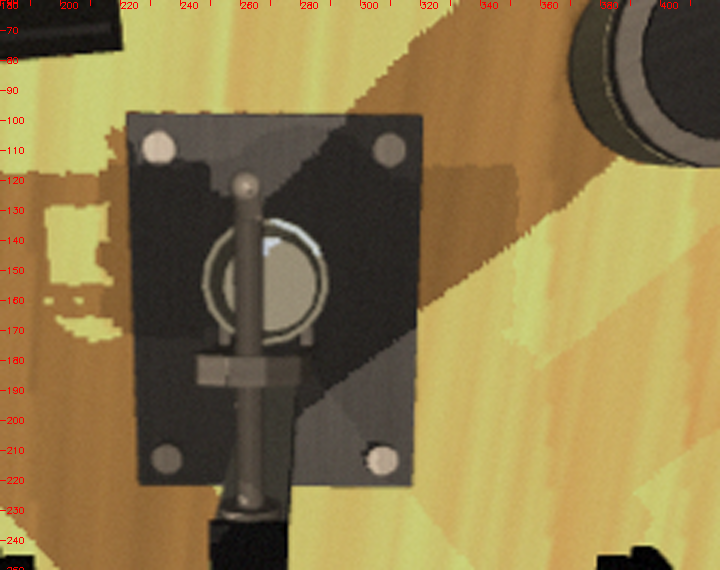

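The hook runs in the wrist crop from its tip at (262,122) to the post face at row 233. The small loop's top sits at (263,183), and the plate corners are clear.

Run:
```python
from h import *
import pickle
np.set_printoptions(precision=4,suppress=True)
s=pickle.load(open('w1.pkl','rb'))
c=lambda x,y:[180+x/3,60+y/3]
print(s['tcp_pos'])
pl=onz('wrist',[c(127,113),c(422,116),c(412,486),c(140,486)],.008,s);print(pl,pl.mean(0))
d=(pl[2]+pl[3]-pl[0]-pl[1])/2;print('len',np.linalg.norm(d),'az',np.degrees(np.arctan2(d[1],d[0])))
print('tip',onz('wrist',[c(246,185)],.223,s))
print('post',onz('wrist',[c(210,520),c(287,520)],.223,s))
print('root',onz('wrist',[c(249,505)],.215,s))
print('loop',onz('wrist',[c(249,370)],.219,s), onz('wrist',[c(197,370),c(303,370)],.219,s))
```

```text
[0.4951 0.2936 0.3603]
[[0.5867 0.223  0.008 ]
 [0.4589 0.2082 0.008 ]
 [0.4384 0.3758 0.008 ]
 [0.5663 0.392  0.008 ]] [0.5126 0.2997 0.008 ]
len 0.1695363762173273 az 96.94744994619364
tip [[0.5202 0.2375 0.223 ]]
post [[0.5201 0.3282 0.223 ]
 [0.4991 0.3256 0.223 ]]
root [[0.5101 0.3252 0.215 ]]
loop [[0.5142 0.286  0.219 ]] [[0.5281 0.2877 0.219 ]
 [0.4998 0.2841 0.219 ]]
```

Run:
```python
from h import *
delta([.514,.287,.184],Rt(187.0))
```

```text
t 1.5333 turn [ 0.23  0.   -0.03] shift [ 0.1763 -0.018  -0.0089] F [0.8 0.5 0. ] g 1.001
```

Call:
move_arm:
  increments: [0.2,0,0,0.02,-0.018,-0.009,0.087,0.2,0,0,0.04,-0.018,-0.009,0.087,0.2,0,0,0.07,-0.018,-0.009,0.087,0.2,0,0,0.1,-0.018,-0.009,0.087,0.2,0,0,0.125,-0.018,-0.009,0.087,0.2,0,0,0.15,-0.018,-0.009,0.087,0.2,0,0,0.165,-0.018,-0.009,0.087,0.2,0,0,0.176,-0.018,-0.009,0.087,0.2,0,0,0.176,-0.018,-0.009,0.087]

```text
time_s: 2.28
tcp_pos: [0.5126, 0.2869, 0.1821]
ee_rot: [[-0.004, -0.992, -0.124], [-0.003, -0.124, 0.992], [-1.0, 0.004, -0.002]]
wrist_force: [-0.5, -1.0, -1.5]
gripper_width: 1.001
```

Run:
```python
from h import *
delta([.514,.287,.184],Rt(187.0))
im=cv2.cvtColor(r.capture('wrist'),cv2.COLOR_RGB2BGR);cv2.imwrite('pics/w2.png',im)
```

```text
t 2.2833 turn [ 0.12 -0.14 -0.24] shift [-0.0019 -0.0014 -0.0001] F [-0.5 -1.  -1.5] g 1.001
```

View pics/w2.png

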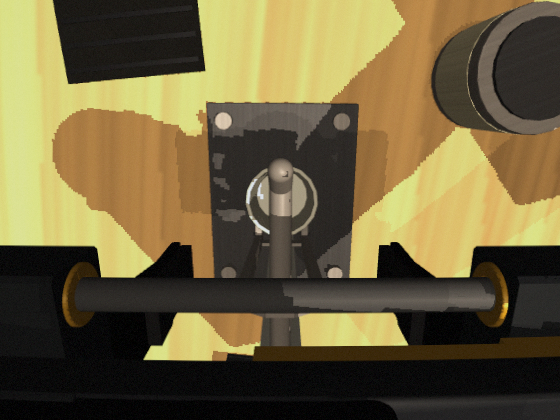

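The hook's bar sits at column 282, midway between the fingers (190 and 378), so I'll close on the loop.

Call:
move_arm:
  increments: [0,0,0,0,0,0,0.03,0,0,0,0,0,0,0.025,0,0,0,0,0,0,0.02,0,0,0,0,0,0,0.02,0,0,0,0,0,0,0.02,0,0,0,0,0,0,0.02]

```text
time_s: 2.83
tcp_pos: [0.5147, 0.2865, 0.1849]
ee_rot: [[0.0, -0.993, -0.122], [0.001, -0.122, 0.993], [-1.0, -0.001, 0.0]]
wrist_force: [-0.1, -0.2, -0.4]
gripper_width: 0.633
```

Call:
move_arm:
  increments: [0,0,0,0,0,0,0.02,0,0,0,0,0,0,0.02,0,0,0,0,0,0,0.02,0,0,0,0,0,0,0.02,0,0,0,0,0,0,0.02,0,0,0,0,0,0,0.02]

```text
time_s: 3.33
tcp_pos: [0.5147, 0.2865, 0.1845]
ee_rot: [[0.0, -0.993, -0.122], [-0.0, -0.122, 0.993], [-1.0, -0.0, -0.0]]
wrist_force: [-0.2, 0.3, 1.1]
gripper_width: 0.386
```

Call:
move_arm:
  increments: [0,0,0,-0.006,0,0,0.02,0,0,0,-0.014,0,0,0.02,0,0,0,-0.022,0,0,0.02,0,0,0,-0.028,0,0,0.02,0,0,0,-0.03,0,-0.01,0.02,0,0,0,-0.03,0,-0.025,0.02,0,0,0,-0.03,0,-0.045,0.02,0,0,0,-0.03,0,-0.065,0.02,0,0,0,-0.03,0,-0.085,0.02,0,0,0,-0.03,0,-0.1,0.02,0,0,0,-0.03,0,-0.11,0.02,0,0,0,-0.03,0,-0.115,0.02]

```text
time_s: 4.33
tcp_pos: [0.5286, 0.1705, 0.2145]
ee_rot: [[-0.0, -0.993, -0.12], [-0.0, -0.12, 0.993], [-1.0, 0.0, -0.0]]
wrist_force: [0.7, 0.1, -2.0]
gripper_width: 0.384
```

Run:
```python
from h import *
delta([.659,.175,.25],Rt(187.0))
im=cv2.cvtColor(r.capture('scene'),cv2.COLOR_RGB2BGR);cv2.imwrite('pics/s2.png',im)
crop(None,'pics/s2c.png',280,160,440,300,4,im)
im=cv2.cvtColor(r.capture('wrist'),cv2.COLOR_RGB2BGR);cv2.imwrite('pics/w3.png',im)
```

```text
t 4.3333 turn [-0.1  -0.01 -0.02] shift [-0.0355 -0.13   -0.0112] F [ 0.7  0.1 -2. ] g 0.384
```

View pics/s2c.png

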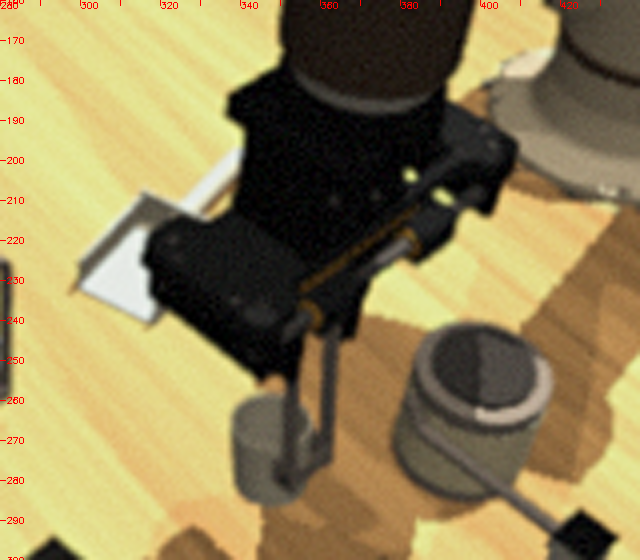

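View pics/w3.png

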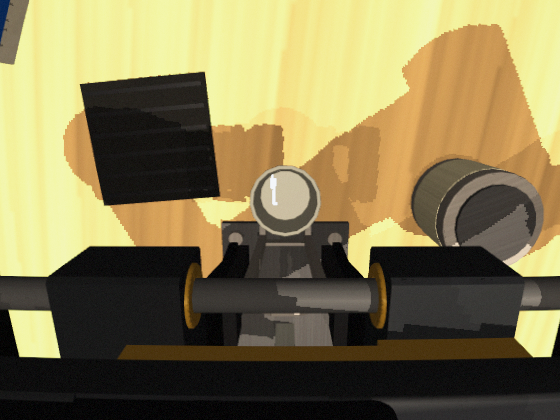

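Still in the grip. The wrist image shows the cup rim centred at about (286,201) and the mat's corners at (81,85), (205,72), (219,196) and (104,205).

Run:
```python
from h import *
np.set_printoptions(precision=4,suppress=True)
s=r.sense()
m=onz('wrist',[[81,85],[205,72],[219,196],[104,205]],.003,s);print('mat',m.mean(0),m)
T=np.eye(4);T[:3,:3]=s['ee_rot'];T[:3,3]=s['tcp_pos']
for e in (0,-.002):
 for th in (0,.05,.1,.15,.2):
  a=np.linspace(0,2*np.pi,60)
  X=-.027+.023*np.cos(a);Y=.023*np.sin(a);Z=-.105+0*a
  x=X*np.cos(th)-Z*np.sin(th);z=Z*np.cos(th)+X*np.sin(th)
  # tool: x=-z, y = Y , z = x
  P=np.c_[-.0305-z,Y,x+e]@T[:3,:3].T+T[:3,3]
  q=proj('wrist',P,s);print(e,th,q.min(0),q.max(0))
```

```text
mat [0.6628 0.1502 0.003 ] [[0.7327 0.1041 0.003 ]
 [0.6153 0.0797 0.003 ]
 [0.593  0.1967 0.003 ]
 [0.7102 0.2203 0.003 ]]
0 0 [248.6288 140.5029] [322.5727 213.3385]
0 0.05 [249.0229 148.861 ] [322.1645 221.176 ]
0 0.1 [249.3741 157.1994] [321.8011 229.0423]
0 0.15 [249.6837 165.5224] [321.4809 236.9413]
0 0.2 [249.9532 173.8343] [321.2028 244.8771]
-0.002 0 [248.5493 137.1702] [322.6544 210.3181]
-0.002 0.05 [248.9445 145.5968] [322.2451 218.1913]
-0.002 0.1 [249.2966 153.9988] [321.8808 226.0903]
-0.002 0.15 [249.6069 162.3808] [321.56  234.019]
-0.002 0.2 [249.8769 170.7475] [321.2812 241.9816]
```

Run:
```python
from h import *
delta([.660,.172,.165],Rt(187.0,8.9))
```

```text
t 4.4333 turn [-0.07  8.91 -0.  ] shift [ 0.0496 -0.1304 -0.0153] F [ 0.6  1.1 -1.1] g 0.386
```

Call:
move_arm:
  increments: [0,1,0,0,-0.008,0,0.02,0,2,0,0,-0.02,-0.002,0.02,0,3,0,0,-0.035,-0.004,0.02,0,4,0,0.005,-0.053,-0.006,0.02,0,5,0,0.01,-0.072,-0.008,0.02,0,6,0,0.018,-0.09,-0.01,0.02,0,7,0,0.026,-0.106,-0.012,0.02,0,8,0,0.034,-0.118,-0.014,0.02,0,8.9,0,0.042,-0.126,-0.015,0.02,0,8.9,0,0.048,-0.13,-0.015,0.02,0,8.9,0,0.05,-0.13,-0.015,0.02,0,8.9,0,0.05,-0.13,-0.015,0.02]

```text
time_s: 5.43
tcp_pos: [0.659, 0.1735, 0.1634]
ee_rot: [[0.017, -0.992, -0.121], [-0.154, -0.122, 0.98], [-0.988, 0.002, -0.155]]
wrist_force: [-1.4, 0.5, -1.2]
gripper_width: 0.381
```

Run:
```python
from h import *
delta([.660,.172,.128],Rt(187.0,8.9))
im=cv2.cvtColor(r.capture('scene'),cv2.COLOR_RGB2BGR)
crop(None,'pics/s3c.png',240,220,370,350,5,im)
```

```text
t 5.4333 turn [ 0.04 -0.04 -0.11] shift [ 0.0352 -0.0009  0.0039] F [-1.4  0.5 -1.2] g 0.381
```

View pics/s3c.png

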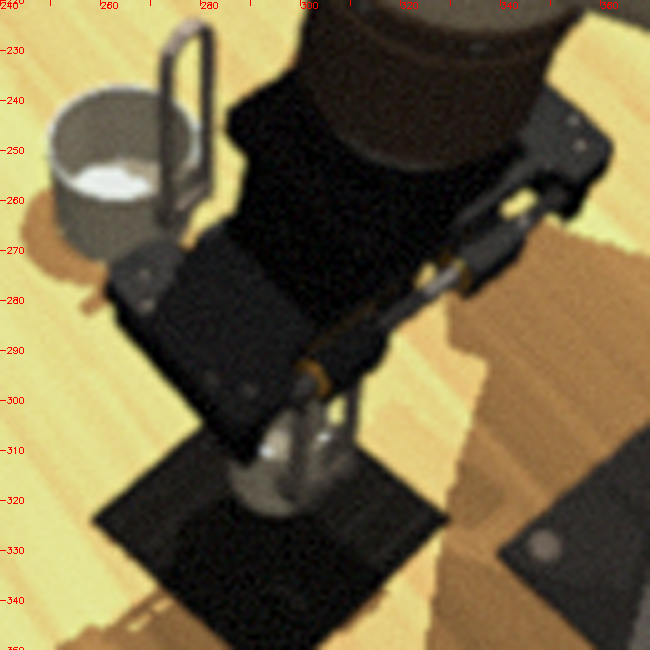

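The cup hangs roughly upright over the mat, with its base at about (297,320), so I'll lower it slowly.

Call:
move_arm:
  increments: [0,0,0,0.008,0,0.001,0.02,0,0,0,0.016,0,0.002,0.02,0,0,0,0.023,0,0.003,0.02,0,0,0,0.028,0,0.004,0.02,0,0,0,0.031,0,0.004,0.02,0,0,0,0.033,0,0.004,0.02,0,0,0,0.034,0,0.004,0.02,0,0,0,0.034,0,0.004,0.02]

```text
time_s: 6.15
tcp_pos: [0.6597, 0.172, 0.1302]
ee_rot: [[0.019, -0.993, -0.12], [-0.154, -0.122, 0.981], [-0.988, 0.0, -0.155]]
wrist_force: [0.5, 0.6, -1.5]
gripper_width: 0.383
```

Call:
move_arm:
  increments: [0,0,0,0.002,0,0,0.02,0,0,0,0.004,0,0.001,0.02,0,0,0,0.004,0,0.001,0.02,0,0,0,0.004,0,0.001,0.02]

```text
time_s: 6.48
tcp_pos: [0.6595, 0.1724, 0.1261]
ee_rot: [[0.019, -0.993, -0.121], [-0.154, -0.122, 0.981], [-0.988, 0.0, -0.155]]
wrist_force: [-0.7, -0.3, -1.2]
gripper_width: 0.389
```

Call:
move_arm:
  increments: [0,0,0,0.001,0,0,0.02,0,0,0,0.002,0,0,0.02,0,0,0,0.002,0,0,0.02]

```text
time_s: 6.73
tcp_pos: [0.6599, 0.1722, 0.1252]
ee_rot: [[0.02, -0.992, -0.121], [-0.153, -0.122, 0.981], [-0.988, -0.001, -0.155]]
wrist_force: [-0.4, 0.1, 3.9]
gripper_width: 0.384
```

Run:
```python
from h import *
delta([.660,.172,.128],Rt(187.0,8.9))
im=cv2.cvtColor(r.capture('wrist'),cv2.COLOR_RGB2BGR);cv2.imwrite('pics/w4.png',im)
```

```text
t 6.7333 turn [ 0.01 -0.    0.06] shift [-0.0027 -0.     -0.0007] F [-0.4  0.1  3.9] g 0.384
```

View pics/w4.png

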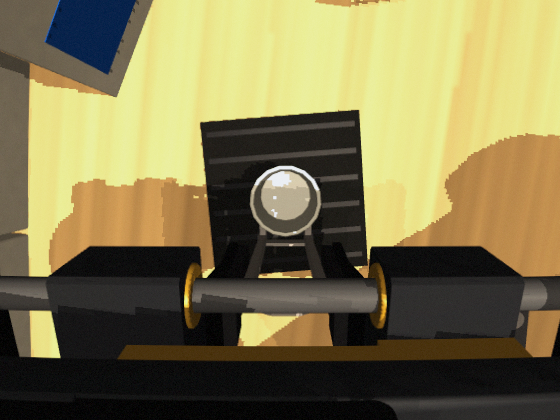

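The cup is centred on the mat at (286,200), with contact felt, so I'll release it and retreat.

Call:
move_arm:
  increments: [0,0,0,0,0,0,0.045,0,0,0,0,0,0,0.055,0,0,0,0,0,0,0.065,0,0,0,0,0,0,0.065,0,0,0,0,0,0,0.065,0,0,0,-0.01,0,0,0.065,0,0,0,-0.03,0,0,0.065,0,0,0,-0.055,0,0,0.065,0,-2,0,-0.085,0,0,0.065,0,-4,0,-0.115,0,0,0.065,0,-6,0,-0.145,0,0,0.065,0,-8,0,-0.17,0,0,0.065]

```text
time_s: 7.78
tcp_pos: [0.6566, 0.1987, 0.2959]
ee_rot: [[0.005, -0.992, -0.123], [-0.013, -0.123, 0.992], [-1.0, -0.003, -0.013]]
wrist_force: [0.9, 0.1, 1.3]
gripper_width: 0.748
```

Run:
```python
from h import *
delta([.660,.172,.28],Rt(187.0,0))
im=cv2.cvtColor(r.capture('scene'),cv2.COLOR_RGB2BGR)
crop(None,'pics/s4c.png',200,220,370,350,4,im)
im=cv2.cvtColor(r.capture('wrist'),cv2.COLOR_RGB2BGR);cv2.imwrite('pics/w5.png',im)
import pickle;pickle.dump(r.sense(),open('w5.pkl','wb'))
```

```text
t 7.7833 turn [ 0.06 -0.76  0.19] shift [ 0.0163  0.     -0.0267] F [0.9 0.1 1.3] g 0.748
```

View pics/s4c.png

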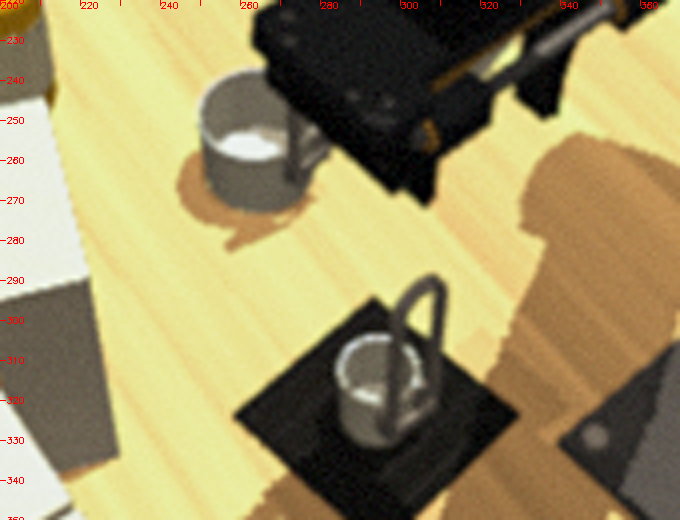

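View pics/w5.png

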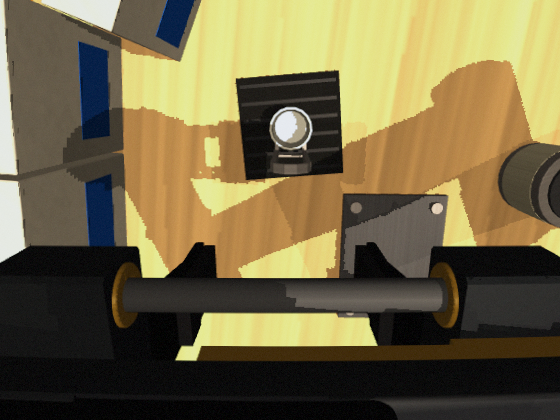

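Small stands upright on the mat, let go. Next is the large dipper.

Call:
move_arm:
  increments: [3,0,0,-0.01,0.008,-0.02,0.087,7,0,0,-0.02,0.022,-0.055,0.087,11,0,0,-0.02,0.036,-0.09,0.087,15,0,0,-0.02,0.052,-0.13,0.087,19,0,0,-0.02,0.068,-0.17,0.087,22,0,0,-0.02,0.084,-0.21,0.087,26,0,0,-0.02,0.1,-0.25,0.087,29,0,0,-0.02,0.116,-0.29,0.087,32,0,0,-0.02,0.132,-0.33,0.087,35,0,0,-0.02,0.148,-0.37,0.087,37,0,0,-0.02,0.162,-0.405,0.087,38.7,0,0,-0.02,0.172,-0.425,0.087]

```text
time_s: 8.88
tcp_pos: [0.5361, -0.2471, 0.3192]
ee_rot: [[0.002, -0.849, 0.528], [-0.016, 0.528, 0.849], [-1.0, -0.01, -0.013]]
wrist_force: [-0.3, 0.6, -0.1]
gripper_width: 1.001
```

Run:
```python
from h import *
delta([.535,-.26,.32],Rt(148.3,0))
im=cv2.cvtColor(r.capture('wrist'),cv2.COLOR_RGB2BGR);cv2.imwrite('pics/w6.png',im)
import pickle;pickle.dump(r.sense(),open('w6.pkl','wb'))
```

```text
t 8.8833 turn [-0.19 -0.74  0.57] shift [-0.0006 -0.0059 -0.0115] F [-0.3  0.6 -0.1] g 1.001
```

View pics/w6.png

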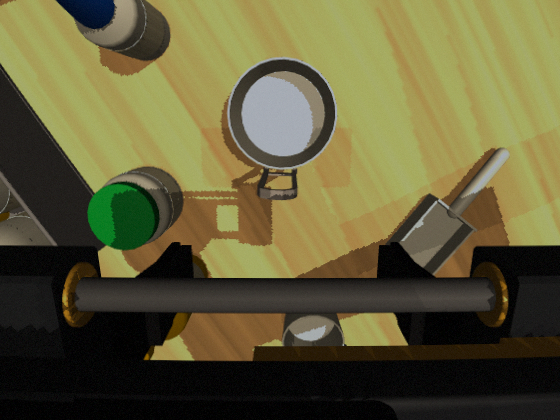

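Run:
```python
from h import *
crop('pics/w6.png','pics/w6c.png',215,50,345,220,4)
```

```text
(no output)
```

View pics/w6c.png

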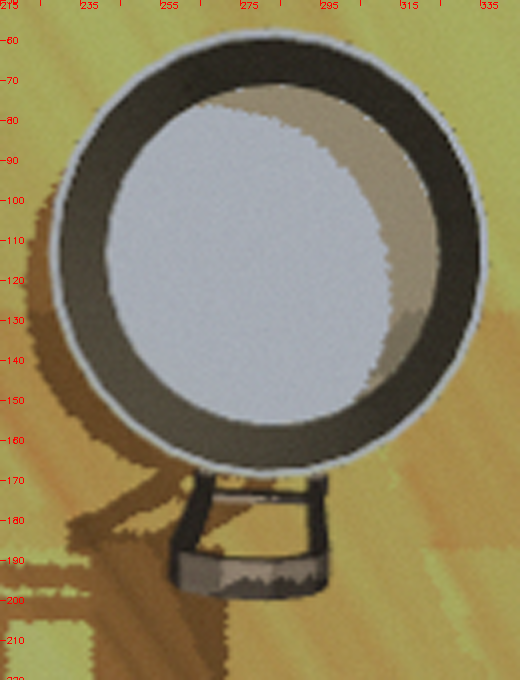

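Run:
```python
from h import *
import pickle
np.set_printoptions(precision=4,suppress=True)
s=pickle.load(open('w6.pkl','rb'))
c=lambda x,y:[215+x/4,50+y/4]
C=onz('wrist',[c(270,252.5)],.072,s)[0]
L=onz('wrist',[c(248,577),c(170,573),c(328,573)],.180,s)
d=L[0]-C;print(C,L,np.hypot(d[0],d[1]),np.degrees(np.arctan2(d[1],d[0])))
e=L[1]-L[2];print(np.linalg.norm(e),np.degrees(np.arctan2(e[1],e[0])))
```

```text
[ 0.5026 -0.3089  0.072 ] [[ 0.5389 -0.2567  0.18  ]
 [ 0.5518 -0.2657  0.18  ]
 [ 0.5247 -0.2488  0.18  ]] 0.0635826526171497 55.248278223968164
0.031873677013231634 -32.04157670735951
```

Run:
```python
from h import *
delta([.5372,-.2592,.146],Rt(146.5,0))
```

```text
t 8.9333 turn [ 1.36 -0.82  0.55] shift [ 0.1734 -0.0053 -0.004 ] F [ 0.2 -1.   1. ] g 1.001
```

Call:
move_arm:
  increments: [1.4,-0.8,0.5,0.015,-0.005,-0.004,0.08,1.4,-0.8,0.5,0.04,-0.005,-0.004,0.075,1.4,-0.8,0.5,0.07,-0.005,-0.004,0.07,1.4,-0.8,0.5,0.1,-0.005,-0.004,0.07,1.4,-0.8,0.5,0.13,-0.005,-0.004,0.07,1.4,-0.8,0.5,0.15,-0.005,-0.004,0.07,1.4,-0.8,0.5,0.165,-0.005,-0.004,0.07,1.4,-0.8,0.5,0.173,-0.005,-0.004,0.07,1.4,-0.8,0.5,0.173,-0.005,-0.004,0.07,1.4,-0.8,0.5,0.173,-0.005,-0.004,0.07]

```text
time_s: 9.77
tcp_pos: [0.5403, -0.2527, 0.1459]
ee_rot: [[0.002, -0.838, 0.546], [0.001, 0.546, 0.838], [-1.0, -0.001, 0.002]]
wrist_force: [0.0, 0.8, -0.8]
gripper_width: 0.808
```

Run:
```python
from h import *
delta([.5372,-.2592,.146],Rt(146.5,0))
im=cv2.cvtColor(r.capture('wrist'),cv2.COLOR_RGB2BGR);cv2.imwrite('pics/w7.png',im)
```

```text
t 9.7667 turn [0.44 0.09 0.05] shift [-0.0001 -0.0009 -0.0072] F [ 0.   0.8 -0.8] g 0.808
```

View pics/w7.png

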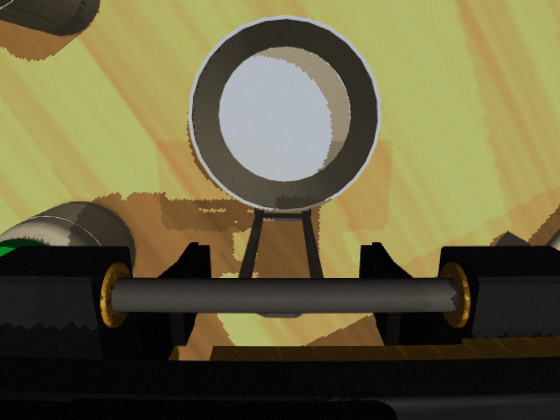

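The loop's legs sit at columns 245–320 between the fingers (209 and 360). I'll shift 7 mm towards the cup and close.

Call:
move_arm:
  increments: [0.4,0,0,0,-0.001,-0.004,0.06,0.4,0,0,0,-0.001,-0.007,0.05,0.4,0,0,0,-0.001,-0.007,0.04,0.4,0,0,0,-0.001,-0.007,0.03,0.4,0,0,0,-0.001,-0.007,0.02,0.4,0,0,0,-0.001,-0.007,0.02,0.4,0,0,0,-0.001,-0.007,0.02,0.4,0,0,0,-0.001,-0.007,0.02,0.4,0,0,0,-0.001,-0.007,0.02,0.4,0,0,0,-0.001,-0.007,0.02]

```text
time_s: 10.65
tcp_pos: [0.5372, -0.2593, 0.1461]
ee_rot: [[0.002, -0.834, 0.552], [0.001, 0.552, 0.834], [-1.0, -0.002, 0.002]]
wrist_force: [0.9, 0.4, 0.1]
gripper_width: 0.384
```

Run:
```python
from h import *
delta([.5372,-.2592,.146],Rt(146.5,0))
im=cv2.cvtColor(r.capture('wrist'),cv2.COLOR_RGB2BGR);cv2.imwrite('pics/w8.png',im)
```

```text
t 10.65 turn [0.01 0.11 0.09] shift [0.0001 0.     0.0001] F [0.9 0.4 0.1] g 0.384
```

View pics/w8.png

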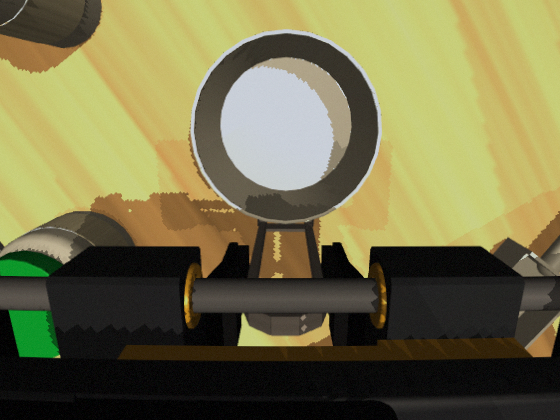

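Gripped. I'll fit the loop's offset in the tool from the rim, which spans columns 191–381 and rows 30–223.

```bash
cat >> h.py <<'E'
def rimbox(s,ex,e,th,off,rr,dz,yo=0):
    "eye at tool (ex,yo,e); dipper rim centre at (-off,-dz) from eye, lean th"
    T=np.array(s['ee_rot']);a=np.linspace(0,2*np.pi,90)
    X=-off+rr*np.cos(a);Y=rr*np.sin(a);Z=-dz+0*a
    x=X*np.cos(th)-Z*np.sin(th);z=Z*np.cos(th)+X*np.sin(th)
    P=np.c_[ex-z,Y+yo,x+e]@T.T+np.array(s['tcp_pos'])
    q=proj('wrist',P,s);return np.r_[q.min(0),q.max(0)]
E
python3 - <<'E'
from h import *
s=r.sense()
for e in (-.002,0,.002,.004,.006): print(e,np.round(rimbox(s,-.0309,e,0,.062,.058,.105),1))
delta([.5372,-.2592,.29],Rt(146.5,0))
E
```

```text
-0.002 [186.7  12.  380.8 210.6]
0 [186.9  15.8 380.6 213.6]
0.002 [187.2  19.5 380.4 216.6]
0.004 [187.4  23.3 380.2 219.6]
0.006 [187.6  27.1 380.  222.6]
t 10.7 turn [0.01 0.11 0.09] shift [-0.1439 -0.0002  0.0004] F [0.4 0.8 0.4] g 0.389
```

Call:
move_arm:
  increments: [0,0,0,-0.005,0,0,0.02,0,0,0,-0.015,0,0,0.02,0,0,0,-0.03,0,0,0.02,0,0,0,-0.05,0,0,0.02,0,0,0,-0.07,0,0,0.02,0,0,0,-0.09,0,0,0.02,0,0,0,-0.11,0,0,0.02,0,0,0,-0.13,0,0,0.02,0,0,0,-0.15,0,0,0.02,0,0,0,-0.168,0,0,0.02,0,0,0,-0.184,0,0,0.02,0,0,0,-0.194,0,0,0.02]

```text
time_s: 11.7
tcp_pos: [0.5367, -0.2597, 0.3427]
ee_rot: [[0.005, -0.834, 0.552], [-0.0, 0.552, 0.834], [-1.0, -0.004, 0.003]]
wrist_force: [0.5, 0.3, -1.8]
gripper_width: 0.39
```

Run:
```python
from h import *
s=r.sense()
im=cv2.cvtColor(r.capture('wrist'),cv2.COLOR_RGB2BGR);cv2.imwrite('pics/w9.png',im)
for th in (0,.05,.1,.15): print(th,np.round(rimbox(s,-.0309,.006,th,.062,.058,.105),1))
delta([.5236,.209,.34],Rt(187,0))
```

```text
0 [187.6  27.1 380.  222.6]
0.05 [189.4  39.  378.2 230.3]
0.1 [191.1  50.6 376.6 238.1]
0.15 [192.6  62.  375.1 245.9]
t 11.75 turn [-4.049e+01  3.000e-02  4.500e-01] shift [0.0034 0.2702 0.3836] F [ 1.3 -0.9  0.5] g 0.388
```

View pics/w9.png

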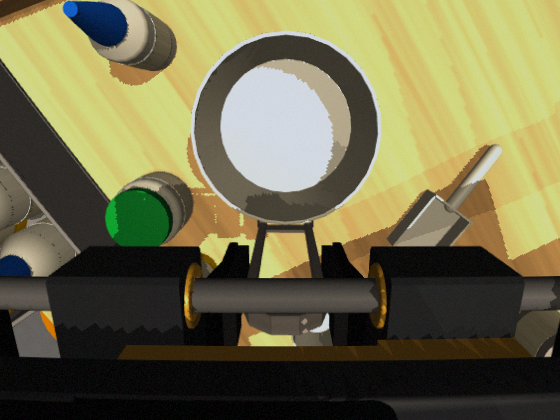

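Held firmly and upright. I'll carry it over to the stand.

Call:
move_arm:
  increments: [-1,0,0,0,0.004,0.006,0.02,-3,0,0,0,0.014,0.02,0.02,-6,0,0,0,0.028,0.04,0.02,-9,0,0,0,0.046,0.065,0.02,-13,0,0,0,0.065,0.092,0.02,-17,0,0,0,0.085,0.12,0.02,-21,0,0,0,0.105,0.15,0.02,-25,0,0,0,0.127,0.18,0.02,-29,0,0,0,0.148,0.21,0.02,-33,0,0,0,0.168,0.238,0.02,-36,0,0,0,0.187,0.265,0.02,-39,0,0,0,0.204,0.29,0.02]

```text
time_s: 12.75
tcp_pos: [0.525, 0.0971, 0.3387]
ee_rot: [[-0.001, -0.995, -0.1], [0.001, -0.1, 0.995], [-1.0, 0.001, 0.001]]
wrist_force: [0.3, -0.6, -1.6]
gripper_width: 0.386
```

Run:
```python
from h import *
delta([.5236,.209,.34],Rt(187,0))
```

```text
t 12.75 turn [-1.25  0.04 -0.05] shift [-0.0012 -0.0098  0.1115] F [ 0.3 -0.6 -1.6] g 0.386
```

Call:
move_arm:
  increments: [-1.2,0,0,0,-0.003,0.02,0.02,-1.2,0,0,0,-0.006,0.045,0.02,-1.2,0,0,0.005,-0.009,0.07,0.02,-1.2,0,0,0.015,-0.01,0.09,0.02,-1.2,0,0,0.03,-0.01,0.104,0.02,-1.2,0,0,0.047,-0.01,0.11,0.02,-1.2,0,0,0.066,-0.01,0.111,0.02,-1.2,0,0,0.085,-0.01,0.111,0.02,-1.2,0,0,0.104,-0.01,0.111,0.02,-1.2,0,0,0.118,-0.01,0.111,0.02,-1.2,0,0,0.128,-0.01,0.111,0.02,-1.2,0,0,0.13,-0.01,0.111,0.02]

```text
time_s: 13.75
tcp_pos: [0.5242, 0.2058, 0.2072]
ee_rot: [[-0.004, -0.993, -0.117], [-0.002, -0.117, 0.993], [-1.0, 0.004, -0.002]]
wrist_force: [-1.0, 0.1, -2.7]
gripper_width: 0.387
```

Run:
```python
from h import *
delta([.5236,.209,.209],Rt(187,0))
im=cv2.cvtColor(r.capture('wrist'),cv2.COLOR_RGB2BGR);cv2.imwrite('pics/w10.png',im)
im=cv2.cvtColor(r.capture('scene'),cv2.COLOR_RGB2BGR)
crop(None,'pics/s10c.png',280,160,450,320,4,im)
im=cv2.cvtColor(r.capture('top'),cv2.COLOR_RGB2BGR)
crop(None,'pics/t10c.png',80,120,240,270,4,im)
```

```text
t 13.75 turn [-0.29 -0.09 -0.21] shift [-0.0018  0.0002  0.0032] F [-1.   0.1 -2.7] g 0.387
```

View pics/w10.png

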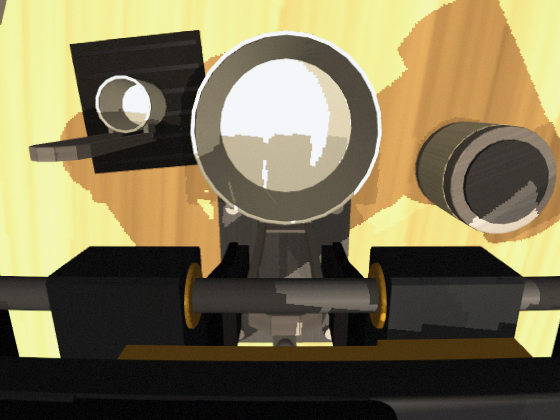

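View pics/s10c.png

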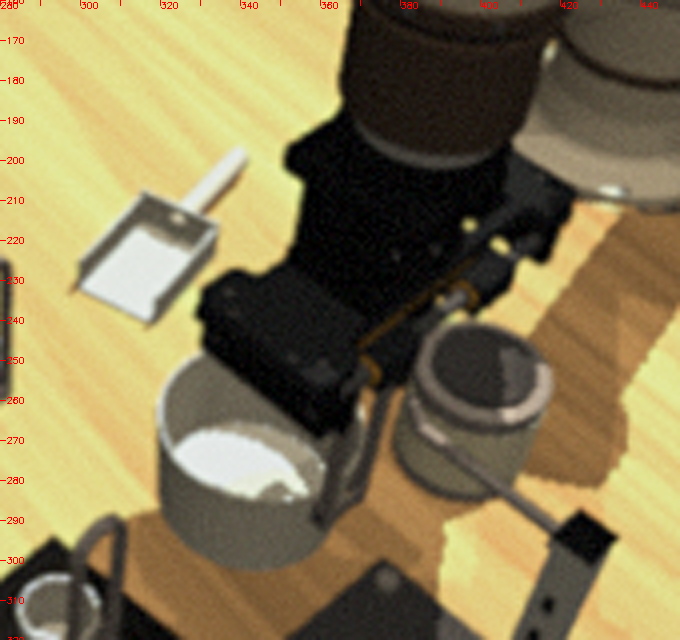

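View pics/t10c.png

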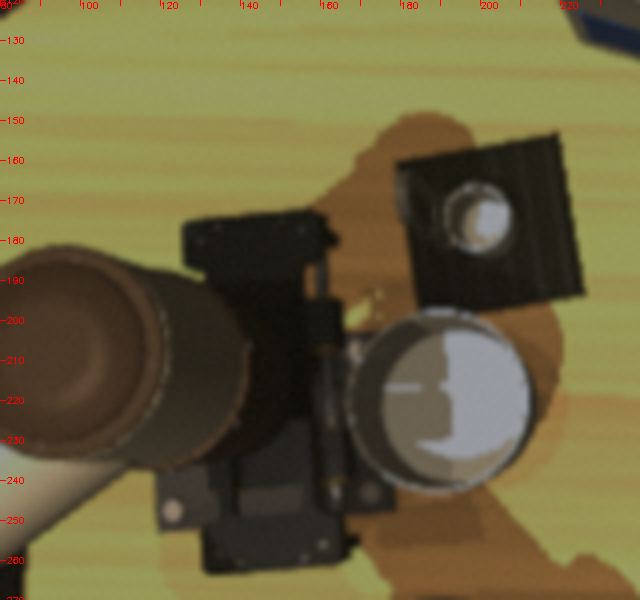

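The hook's tip shows at (285,342), centred in the loop, so I'll slide in along the bar.

Call:
move_arm:
  increments: [-0.3,0,0,0,0,0.005,0.02,-0.3,0,0,0,0,0.013,0.02,-0.3,0,0,0,0,0.023,0.02,-0.3,0,0,0,0,0.034,0.02,-0.3,0,0,0,0,0.045,0.02,-0.3,0,0,0,0,0.056,0.02,-0.3,0,0,0,0,0.067,0.02,-0.3,0,0,0,0,0.078,0.02,-0.3,0,0,0,0,0.088,0.02,-0.3,0,0,0,0,0.096,0.02,-0.3,0,0,0,0,0.1,0.02,-0.3,0,0,0,0,0.1,0.02]

```text
time_s: 14.9
tcp_pos: [0.5143, 0.3067, 0.2103]
ee_rot: [[0.002, -0.992, -0.123], [0.001, -0.123, 0.992], [-1.0, -0.002, 0.001]]
wrist_force: [0.6, -0.1, -2.1]
gripper_width: 0.387
```

```bash
cat >> h.py <<'E'
ROOT=np.array([.5093,.328]);U=np.array([-.122,.9925]);V=np.array([.9925,.122])
def hook():
    s=r.sense();d=s['tcp_pos'][:2]-ROOT;print('h',round(d@U*1000,1),'lat',round(d@V*1000,1),'z',round(s['tcp_pos'][2]*1000,1))
E
python3 - <<'E'
from h import *
hook();delta([.5236,.209,.209],Rt(187,0))
im=cv2.cvtColor(r.capture('wrist'),cv2.COLOR_RGB2BGR);cv2.imwrite('pics/w11.png',im)
im=cv2.cvtColor(r.capture('scene'),cv2.COLOR_RGB2BGR)
crop(None,'pics/s11c.png',300,220,450,360,4,im)
E
```

```text
h -21.7 lat 2.4 z 210.3
t 14.9 turn [0.06 0.04 0.12] shift [ 0.0012  0.0028 -0.0981] F [ 0.6 -0.1 -2.1] g 0.387
```

View pics/w11.png

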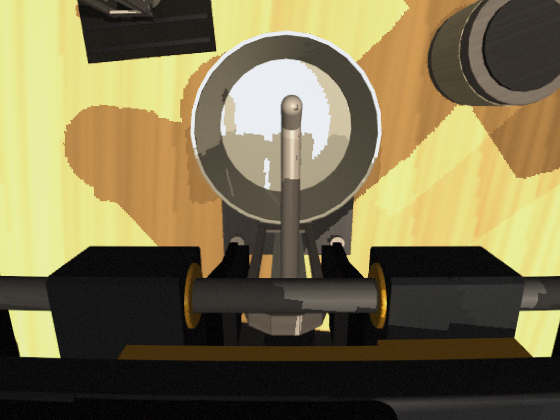

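View pics/s11c.png

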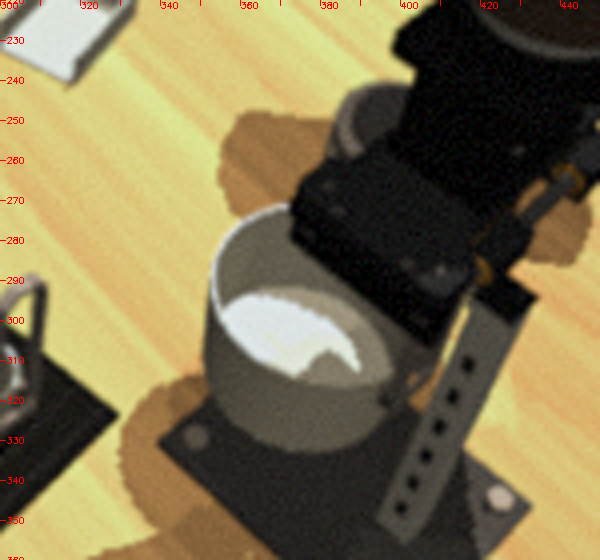

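The bar is 5 px right of the loop's centre (290 against 285). I'll shift 2.5 mm sideways, go in 7 mm more and lower.

Call:
move_arm:
  increments: [0,0,0,0,0.0015,0.004,0.02,0,0,0,0,0.0025,0.007,0.02,0,0,0,0.003,0.0025,0.007,0.02,0,0,0,0.007,0.0025,0.007,0.02,0,0,0,0.012,0.0025,0.007,0.02,0,0,0,0.017,0.0025,0.007,0.02,0,0,0,0.02,0.0025,0.007,0.02,0,0,0,0.022,0.0025,0.007,0.02,0,0,0,0.023,0.0025,0.007,0.02,0,0,0,0.023,0.0025,0.007,0.02]

```text
time_s: 15.83
tcp_pos: [0.5111, 0.3123, 0.1871]
ee_rot: [[0.002, -0.993, -0.122], [0.0, -0.122, 0.993], [-1.0, -0.002, 0.0]]
wrist_force: [-1.1, 0.9, -2.9]
gripper_width: 0.382
```

Run:
```python
from h import *
hook();delta([.5236,.209,.209],Rt(187,0))
im=cv2.cvtColor(r.capture('wrist'),cv2.COLOR_RGB2BGR);cv2.imwrite('pics/w12.png',im)
```

```text
h -15.8 lat -0.1 z 187.1
t 15.8333 turn [0.   0.02 0.1 ] shift [-2.190e-02  1.000e-04 -1.041e-01] F [-1.1  0.9 -2.9] g 0.382
```

View pics/w12.png

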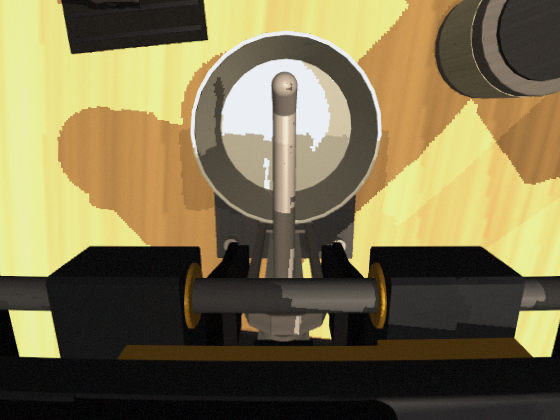

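Call:
move_arm:
  increments: [0,0,0,0.001,0,0.001,0.02,0,0,0,0.002,0,0.001,0.02,0,0,0,0.003,0,0.001,0.02,0,0,0,0.003,0,0.001,0.02]

```text
time_s: 16.22
tcp_pos: [0.5109, 0.3134, 0.1843]
ee_rot: [[0.002, -0.993, -0.122], [0.001, -0.122, 0.993], [-1.0, -0.002, 0.001]]
wrist_force: [-1.0, -0.5, -3.0]
gripper_width: 0.384
```

Call:
move_arm:
  increments: [0,0,0,0.001,0,0,0.02,0,0,0,0.002,0,0,0.02,0,0,0,0.002,0,0,0.02]

```text
time_s: 16.47
tcp_pos: [0.5111, 0.3135, 0.1839]
ee_rot: [[0.003, -0.992, -0.122], [0.001, -0.122, 0.992], [-1.0, -0.003, 0.001]]
wrist_force: [-3.8, -1.5, 4.6]
gripper_width: 0.386
```

The bar carries it (+7 N), so I'll release.

Call:
move_arm:
  increments: [0,0,0,0,0,0,0.036,0,0,0,0,0,0,0.038,0,0,0,0,0,0,0.042,0,0,0,0,0,0,0.05,0,0,0,0,0,0,0.06,0,0,0,0,0,0,0.06,0,0,0,0,0,0,0.06]

```text
time_s: 17.05
tcp_pos: [0.5111, 0.3134, 0.1823]
ee_rot: [[0.002, -0.993, -0.122], [0.001, -0.122, 0.993], [-1.0, -0.002, 0.001]]
wrist_force: [-0.9, 1.1, 0.5]
gripper_width: 0.659
```

Run:
```python
from h import *
hook();delta([.5236,.209,.209],Rt(187,0))
im=cv2.cvtColor(r.capture('wrist'),cv2.COLOR_RGB2BGR);cv2.imwrite('pics/w13.png',im)
```

```text
h -14.7 lat -0.0 z 182.3
t 17.05 turn [0.   0.03 0.12] shift [-0.0267  0.0002 -0.1051] F [-0.9  1.1  0.5] g 0.659
```

View pics/w13.png

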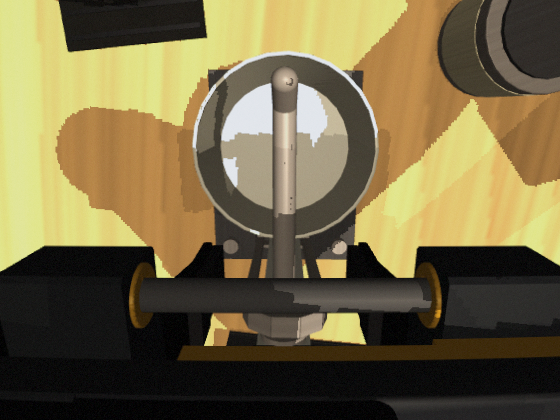

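It hangs with a lean of about 0.085 rad (rim rows now 51–237). I'll retreat upwards and look.

Call:
move_arm:
  increments: [0,0,0,-0.008,0,0,0.06,0,0,0,-0.025,0,0,0.06,0,0,0,-0.045,0,0,0.06,0,0,0,-0.07,0,0,0.06,0,0,0,-0.1,0,0,0.065,0,0,0,-0.13,0,0,0.07,0,0,0,-0.15,0,-0.01,0.08,0,0,0,-0.165,0,-0.02,0.087]

```text
time_s: 17.77
tcp_pos: [0.5136, 0.2937, 0.351]
ee_rot: [[0.006, -0.992, -0.123], [0.004, -0.123, 0.992], [-1.0, -0.006, 0.003]]
wrist_force: [0.3, 0.6, -0.7]
gripper_width: 0.876
```

Run:
```python
from h import *
hook();import pickle;pickle.dump(r.sense(),open('w14.pkl','wb'))
im=cv2.cvtColor(r.capture('wrist'),cv2.COLOR_RGB2BGR);cv2.imwrite('pics/w14.png',im)
crop(None,'pics/w14c.png',190,50,370,250,4,im)
```

```text
h -34.6 lat 0.0 z 351.0
```

View pics/w14c.png

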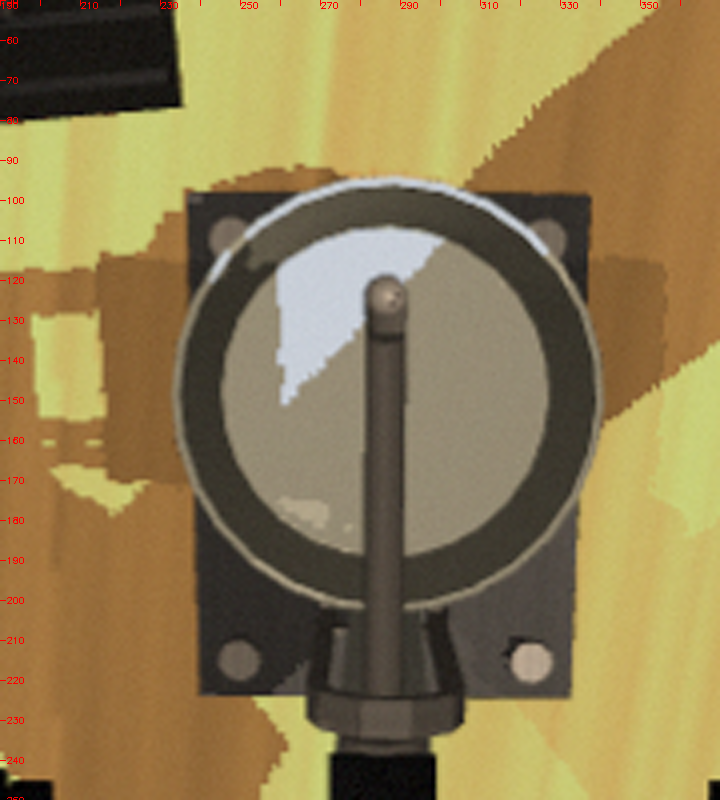

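Run:
```python
from h import *
import pickle
s=pickle.load(open('w14.pkl','rb'))
c=lambda x,y:[190+x/4,50+y/4]
def H(p): d=p[:2]-ROOT;return np.round([d@U*1000,d@V*1000],1)
print('strap',[H(onz('wrist',[c(385,y)],.219,s)[0]) for y in (697,718,740)])
print('post',H(onz('wrist',[c(382,753)],.223,s)[0]),'tip',H(onz('wrist',[c(386,297)],.223,s)[0]))
print('rim ctr',H(onz('wrist',[c(388,392)],.11,s)[0]),'floor ctr',H(onz('wrist',[c(385,392)],.04,s)[0]))
```

```text
strap [array([-12.5,   0.2]), array([-8.1,  0.2]), array([-3.4,  0.2])]
post [-2.   0.8] tip [-91.5   0.1]
rim ctr [-61.6  -0.2] floor ctr [-53.9   0.7]
```

Large's loop is about 7 mm from the post face. It hangs straight, with rim centre h = -62 mm and floor centre h = -54 mm. Now the medium one.

Call:
move_arm:
  increments: [-1,0,0,0,-0.003,-0.015,0.087,-2,0,0,0.005,-0.009,-0.05,0.087,-4,0,0,0.01,-0.016,-0.09,0.087,-6,0,0,0.015,-0.023,-0.13,0.087,-8,0,0,0.02,-0.03,-0.17,0.087,-10,0,0,0.025,-0.037,-0.21,0.087,-11,0,0,0.03,-0.044,-0.245,0.087,-12,0,0,0.035,-0.05,-0.28,0.087,-12,0,0,0.04,-0.055,-0.305,0.087,-12,0,0,0.04,-0.056,-0.314,0.087,-12,0,0,0.04,-0.056,-0.314,0.087]

```text
time_s: 18.73
tcp_pos: [0.6071, -0.0132, 0.3065]
ee_rot: [[0.0, -0.947, -0.322], [0.0, -0.322, 0.947], [-1.0, -0.001, 0.0]]
wrist_force: [0.1, 1.0, -0.3]
gripper_width: 1.003
```

Run:
```python
from h import *
s=r.sense();print(s['tcp_pos']);import pickle;pickle.dump(s,open('w15.pkl','wb'))
im=cv2.cvtColor(r.capture('wrist'),cv2.COLOR_RGB2BGR);cv2.imwrite('pics/w15.png',im)
```

```text
[ 0.60709794 -0.01322951  0.30645896]
```

View pics/w15.png

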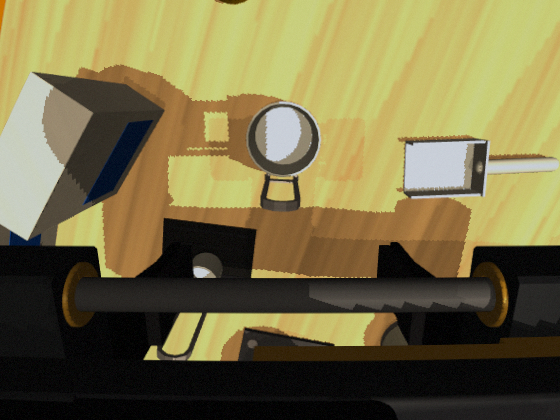

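Run:
```python
from h import *
crop('pics/w15.png','pics/w15c.png',235,95,335,215,5)
import pickle
s=pickle.load(open('w15.pkl','rb'));print(onz('wrist',[[163,110],[95,125],[35,240]],.175,s))
```

```text
[[ 0.7159926  -0.04798039  0.175     ]
 [ 0.76303172 -0.02086465  0.175     ]
 [ 0.79355582  0.0878109   0.175     ]]
```

View pics/w15c.png

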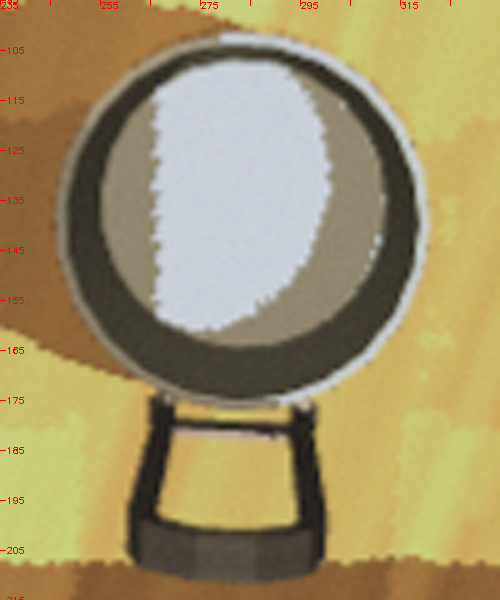

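Run:
```python
from h import *
import pickle
np.set_printoptions(precision=4,suppress=True)
s=pickle.load(open('w15.pkl','rb'))
c=lambda x,y:[235+x/5,95+y/5]
C=onz('wrist',[c(244,217.5)],.06,s)[0]
L=onz('wrist',[c(227,553),c(128,540),c(326,547)],.168,s)
d=L[0]-C;print(C,L[0],np.hypot(d[0],d[1]),np.degrees(np.arctan2(d[1],d[0])))
e=L[1]-L[2];print(np.linalg.norm(e),np.degrees(np.arctan2(e[1],e[0])))
```

```text
[ 0.621  -0.0478  0.06  ] [ 0.6088 -0.0044  0.168 ] 0.04502434505791109 105.69805833354098
0.03210665202916358 16.71863295746209
```

Run:
```python
from h import *
delta([.6091,-.0054,.134],Rt(196.2,0))
```

```text
t 18.7833 turn [2.7  0.03 0.09] shift [ 0.173  -0.0038  0.0054] F [-0.9  0.8 -0.2] g 0.998
```

Call:
move_arm:
  increments: [2.7,0,0,0.015,-0.004,0.005,0.08,2.7,0,0,0.04,-0.004,0.005,0.075,2.7,0,0,0.07,-0.004,0.005,0.07,2.7,0,0,0.1,-0.004,0.005,0.07,2.7,0,0,0.13,-0.004,0.005,0.07,2.7,0,0,0.15,-0.004,0.005,0.07,2.7,0,0,0.165,-0.004,0.005,0.07,2.7,0,0,0.173,-0.004,0.005,0.07,2.7,0,0,0.173,-0.004,0.005,0.07,2.7,0,0,0.173,-0.004,0.005,0.07]

```text
time_s: 19.62
tcp_pos: [0.61, -0.0041, 0.1351]
ee_rot: [[0.003, -0.959, -0.282], [0.001, -0.282, 0.959], [-1.0, -0.003, -0.0]]
wrist_force: [-0.2, -0.5, 0.7]
gripper_width: 0.803
```

Run:
```python
from h import *
delta([.6091,-.0054,.134],Rt(196.2,0))
im=cv2.cvtColor(r.capture('wrist'),cv2.COLOR_RGB2BGR);cv2.imwrite('pics/w16.png',im)
s=r.sense()
for e in (0,.002,.004,.006): print(e,np.round(rimbox(s,-.031,e,0,.044,.040,.105),1))
```

```text
t 19.6167 turn [ 0.2  -0.01  0.18] shift [ 0.0011  0.0012 -0.001 ] F [-0.2 -0.5  0.7] g 0.803
0 [220.4  82.1 351.6 213.7]
0.002 [220.6  85.7 351.5 216.7]
0.004 [220.7  89.2 351.3 219.7]
0.006 [220.8  92.7 351.2 222.7]
```

View pics/w16.png

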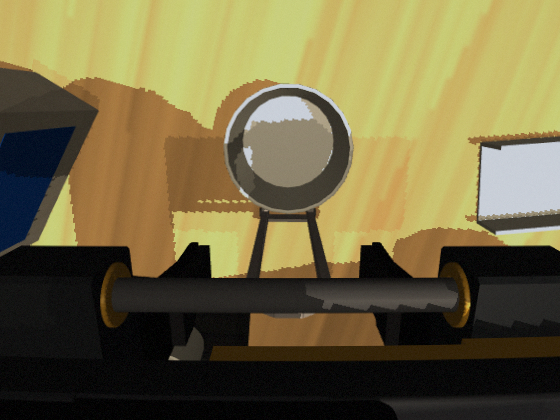

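The rim (rows 84–214) implies a 1 mm offset. I'll shift 3 mm towards the cup and close.

Call:
move_arm:
  increments: [0,0,0,0.001,0.001,-0.002,0.06,0,0,0,0.001,0.001,-0.003,0.05,0,0,0,0.001,0.001,-0.003,0.04,0,0,0,0.001,0.001,-0.003,0.03,0,0,0,0.001,0.001,-0.003,0.02,0,0,0,0.001,0.001,-0.003,0.02,0,0,0,0.001,0.001,-0.003,0.02,0,0,0,0.001,0.001,-0.003,0.02,0,0,0,0.001,0.001,-0.003,0.02,0,0,0,0.001,0.001,-0.003,0.02]

```text
time_s: 20.5
tcp_pos: [0.6096, -0.0084, 0.1334]
ee_rot: [[0.002, -0.96, -0.281], [0.001, -0.281, 0.96], [-1.0, -0.002, 0.0]]
wrist_force: [1.2, 0.8, 1.0]
gripper_width: 0.382
```

Run:
```python
from h import *
im=cv2.cvtColor(r.capture('wrist'),cv2.COLOR_RGB2BGR);cv2.imwrite('pics/w17.png',im)
crop(None,'pics/w17c.png',210,70,370,230,4,im)
s=r.sense()
for e in (0,.002,.004,.006): print(e,np.round(rimbox(s,-.031,e,0,.044,.040,.105),1))
# staging: eye h=-120, L=80 with pitch -5
delta([.6091,-.0054,.32],Rt(196.2,0))
```

```text
0 [220.4  82.1 351.6 213.7]
0.002 [220.6  85.7 351.5 216.7]
0.004 [220.7  89.2 351.3 219.7]
0.006 [220.8  92.7 351.2 222.7]
t 20.55 turn [0.11 0.01 0.14] shift [-0.1866 -0.0008  0.003 ] F [0.6 0.6 0.3] g 0.387
```

View pics/w17c.png

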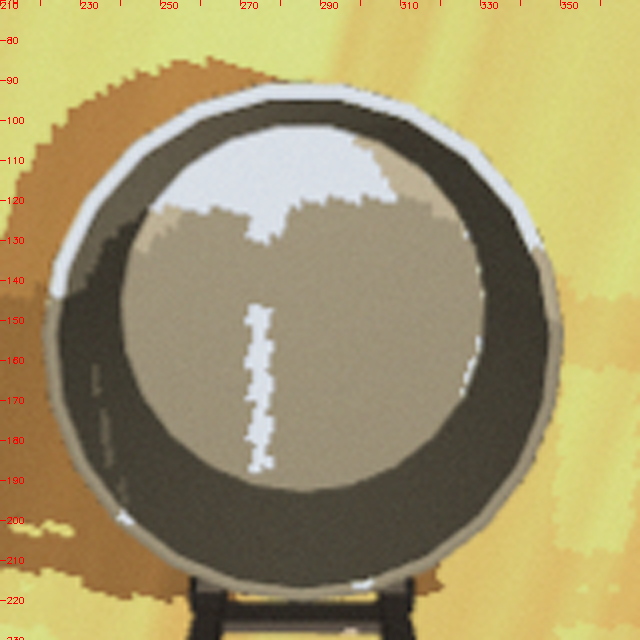

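Gripped, offset 4.6 mm. I'll lift and carry it.

Call:
move_arm:
  increments: [0,0,0,-0.005,0,0,0.02,0,0,0,-0.015,0,0,0.02,0,0,0,-0.03,0,0,0.02,0,0,0,-0.05,0,0,0.02,0,0,0,-0.07,0,0,0.02,0,0,0,-0.09,0,0,0.02,0,0,0,-0.11,0,0,0.02,1,0,0,-0.13,0,0.003,0.02,2,0,0,-0.15,0.001,0.01,0.02,3,0,0,-0.165,0.002,0.02,0.02,4,-1,0,-0.175,0.003,0.035,0.02,5,-1,0,-0.177,0.005,0.052,0.02]

```text
time_s: 21.55
tcp_pos: [0.5905, 0.04, 0.3137]
ee_rot: [[0.003, -0.981, -0.194], [0.019, -0.194, 0.981], [-1.0, -0.007, 0.018]]
wrist_force: [0.5, 0.4, -1.3]
gripper_width: 0.387
```

Run:
```python
from h import *
delta([.5248,.202,.2635],Rt(187,-5))
```

```text
t 21.55 turn [ 4.2  -3.93  0.16] shift [0.0532 0.0333 0.1707] F [ 0.5  0.4 -1.3] g 0.387
```

Call:
move_arm:
  increments: [1,-1,0,0,0.004,0.02,0.02,2,-2,0,0,0.01,0.045,0.02,3,-3,0,0,0.017,0.075,0.02,4,-3.9,0,0.002,0.024,0.105,0.02,4.2,-3.9,0,0.006,0.029,0.13,0.02,4.2,-3.9,0,0.014,0.032,0.15,0.02,4.2,-3.9,0,0.024,0.033,0.163,0.02,4.2,-3.9,0,0.035,0.033,0.17,0.02,4.2,-3.9,0,0.044,0.033,0.171,0.02,4.2,-3.9,0,0.051,0.033,0.171,0.02,4.2,-3.9,0,0.053,0.033,0.171,0.02,4.2,-3.9,0,0.053,0.033,0.171,0.02]

```text
time_s: 22.55
tcp_pos: [0.5237, 0.2013, 0.2596]
ee_rot: [[-0.014, -0.992, -0.122], [0.084, -0.123, 0.989], [-0.996, 0.004, 0.085]]
wrist_force: [0.9, -0.1, -1.2]
gripper_width: 0.385
```

Run:
```python
from h import *
hook();delta([.5248,.202,.2635],Rt(187,-5))
im=cv2.cvtColor(r.capture('wrist'),cv2.COLOR_RGB2BGR);cv2.imwrite('pics/w18.png',im)
im=cv2.cvtColor(r.capture('scene'),cv2.COLOR_RGB2BGR)
crop(None,'pics/s18c.png',290,190,450,340,4,im)
```

```text
h -127.5 lat -1.1 z 259.6
t 22.55 turn [ 0.04 -0.13 -0.23] shift [-0.0038 -0.0011  0.0009] F [ 0.9 -0.1 -1.2] g 0.385
```

View pics/w18.png

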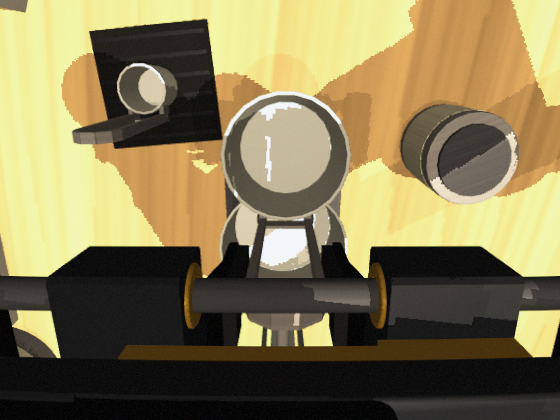

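View pics/s18c.png

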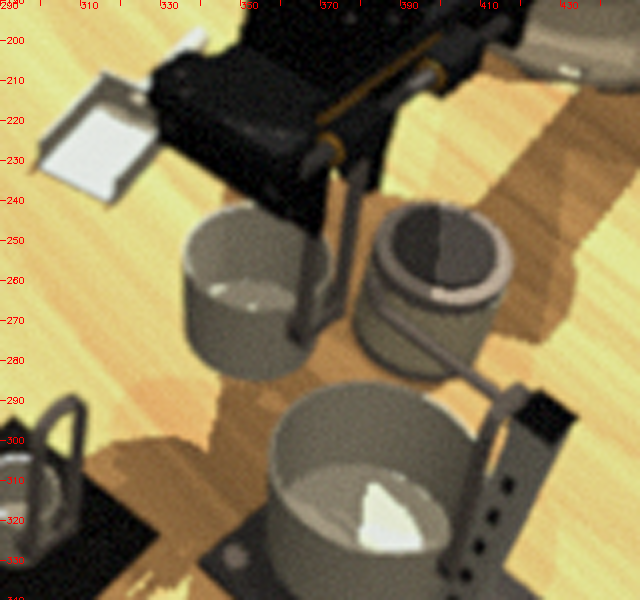

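Call:
move_arm:
  increments: [0,0,0,-0.002,-0.001,0.003,0.02,0,0,0,-0.003,-0.001,0.01,0.02,0,0,0,-0.002,-0.001,0.02,0.02,0,0,0,-0.001,-0.001,0.031,0.02,0,0,0,0,-0.001,0.043,0.02,0,0,0,0.001,-0.001,0.055,0.02,0,0,0,0.002,-0.001,0.067,0.02,0,0,0,0.003,-0.001,0.079,0.02,0,0,0,0.004,-0.001,0.089,0.02,0,0,0,0.0045,-0.001,0.097,0.02,0,0,0,0.005,-0.001,0.1,0.02,0,0,0,0.005,-0.001,0.1,0.02]

```text
time_s: 23.65
tcp_pos: [0.5121, 0.3023, 0.2637]
ee_rot: [[-0.013, -0.992, -0.124], [0.085, -0.125, 0.989], [-0.996, 0.003, 0.086]]
wrist_force: [0.6, 0.2, -1.3]
gripper_width: 0.388
```

Run:
```python
from h import *
hook();delta([.5248,.202,.2635],Rt(187,-5))
im=cv2.cvtColor(r.capture('wrist'),cv2.COLOR_RGB2BGR);cv2.imwrite('pics/w19.png',im)
im=cv2.cvtColor(r.capture('scene'),cv2.COLOR_RGB2BGR)
crop(None,'pics/s19c.png',320,220,450,350,4,im)
```

```text
h -25.9 lat -0.3 z 263.7
t 23.65 turn [ 0.15 -0.09 -0.17] shift [-8.400e-03 -1.000e-04 -1.007e-01] F [ 0.6  0.2 -1.3] g 0.388
```

View pics/w19.png

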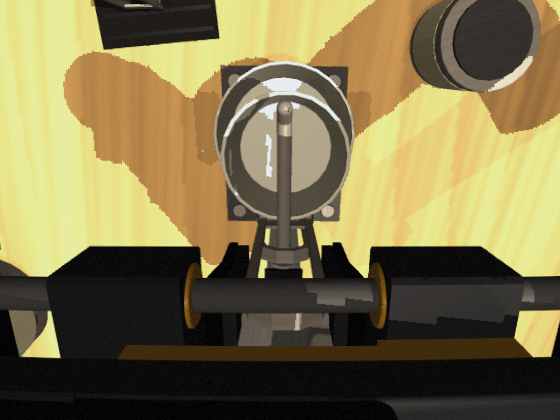

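View pics/s19c.png

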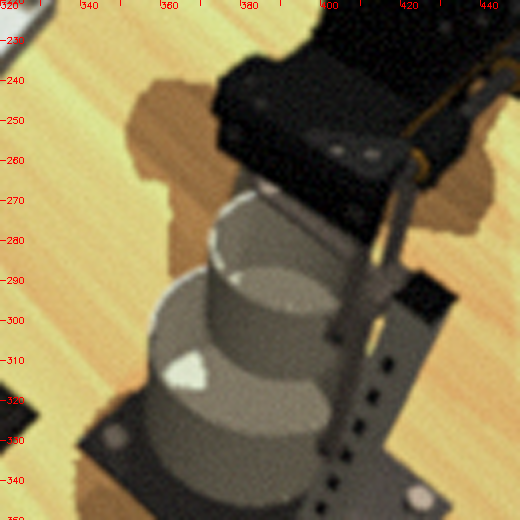

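The medium cup is over the large one, with the bar centred at column 285. I'll lower it.

Call:
move_arm:
  increments: [0,0,0,0.004,0,0,0.02,0,0,0,0.01,0,-0.001,0.02,0,0,0,0.018,0,-0.0015,0.02,0,0,0,0.026,0,-0.002,0.02,0,0,0,0.034,0,-0.003,0.02,0,0,0,0.042,0,-0.0035,0.02,0,0,0,0.05,0,-0.004,0.02,0,0,0,0.058,0,-0.005,0.02,0,0,0,0.065,0,-0.0055,0.02,0,0,0,0.071,0,-0.006,0.02,0,0,0,0.075,0,-0.0065,0.02,0,0,0,0.075,0,-0.0065,0.02]

```text
time_s: 24.75
tcp_pos: [0.5117, 0.3012, 0.1875]
ee_rot: [[-0.015, -0.992, -0.123], [0.084, -0.124, 0.989], [-0.996, 0.004, 0.085]]
wrist_force: [0.1, 0.6, -1.8]
gripper_width: 0.387
```

Run:
```python
from h import *
hook();delta([.5248,.202,.2635],Rt(187,-5))
im=cv2.cvtColor(r.capture('wrist'),cv2.COLOR_RGB2BGR);cv2.imwrite('pics/w20.png',im)
```

```text
h -26.9 lat -0.9 z 187.5
t 24.75 turn [ 0.08 -0.13 -0.24] shift [-0.0842 -0.0004 -0.0932] F [ 0.1  0.6 -1.8] g 0.387
```

View pics/w20.png

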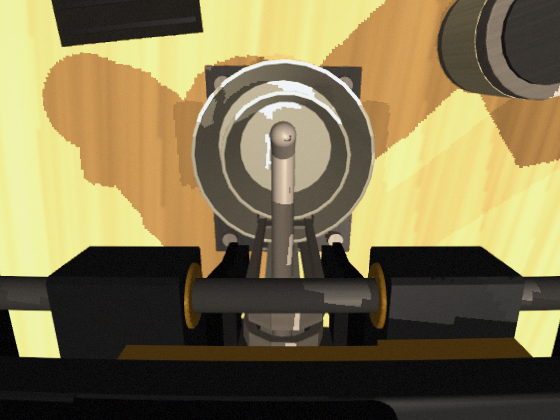

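Nested cleanly. The last few mm are done by force.

Call:
move_arm:
  increments: [0,0,0,0.001,0,0,0.02,0,0,0,0.002,0,0,0.02,0,0,0,0.003,0,0,0.02,0,0,0,0.004,0,0,0.02,0,0,0,0.004,0,0,0.02]

```text
time_s: 25.22
tcp_pos: [0.512, 0.3018, 0.1846]
ee_rot: [[-0.013, -0.992, -0.123], [0.085, -0.124, 0.989], [-0.996, 0.003, 0.086]]
wrist_force: [-0.1, -1.0, -1.4]
gripper_width: 0.39
```

Call:
move_arm:
  increments: [0,0,0,0.001,0,0,0.02,0,0,0,0.002,0,0,0.02,0,0,0,0.002,0,0,0.02]

```text
time_s: 25.47
tcp_pos: [0.5122, 0.302, 0.1833]
ee_rot: [[-0.012, -0.992, -0.123], [0.085, -0.124, 0.989], [-0.996, 0.002, 0.086]]
wrist_force: [-1.2, -0.3, 0.4]
gripper_width: 0.384
```

Call:
move_arm:
  increments: [0,0,0,0.001,0,0,0.02,0,0,0,0.001,0,0,0.02]

```text
time_s: 25.63
tcp_pos: [0.5123, 0.3021, 0.183]
ee_rot: [[-0.012, -0.992, -0.124], [0.085, -0.124, 0.989], [-0.996, 0.001, 0.086]]
wrist_force: [-1.2, -1.8, 5.0]
gripper_width: 0.385
```

Seated (+6 N). Releasing.

Call:
move_arm:
  increments: [0,0,0,0,0,0,0.036,0,0,0,0,0,0,0.038,0,0,0,0,0,0,0.042,0,0,0,0,0,0,0.05,0,0,0,0,0,0,0.056,0,0,0,0,0,0,0.056,0,0,0,0,0,0,0.056]

```text
time_s: 26.22
tcp_pos: [0.5121, 0.3021, 0.1816]
ee_rot: [[-0.013, -0.992, -0.123], [0.085, -0.124, 0.989], [-0.996, 0.003, 0.086]]
wrist_force: [-0.2, -0.9, -0.9]
gripper_width: 0.627
```

Run:
```python
from h import *
hook();delta([.5248,.202,.2635],Rt(187,-5))
im=cv2.cvtColor(r.capture('wrist'),cv2.COLOR_RGB2BGR);cv2.imwrite('pics/w21.png',im)
```

```text
h -26.1 lat -0.4 z 181.6
t 26.2167 turn [ 0.1  -0.08 -0.15] shift [-0.0903 -0.     -0.0935] F [-0.2 -0.9 -0.9] g 0.627
```

View pics/w21.png

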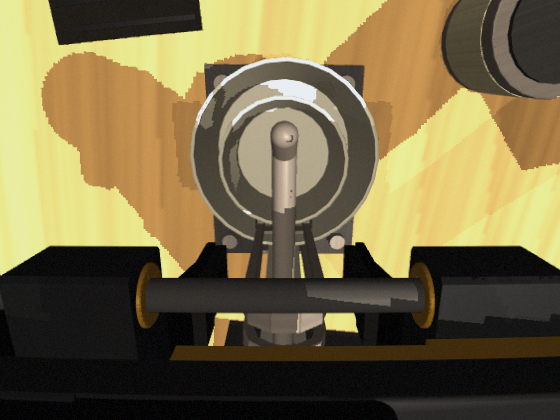

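Call:
move_arm:
  increments: [0,0,0,-0.008,0,0,0.056,0,0,0,-0.025,0,0,0.056,0,0,0,-0.045,0,0,0.056,0,0,0,-0.07,0,0,0.06,0,2,0,-0.1,0,0,0.065,0,4,0,-0.13,0,0,0.07,0,5,0,-0.155,0,0,0.08,0,5,0,-0.17,0,0,0.087]

```text
time_s: 26.93
tcp_pos: [0.5149, 0.288, 0.3553]
ee_rot: [[0.003, -0.992, -0.125], [0.0, -0.125, 0.992], [-1.0, -0.003, 0.0]]
wrist_force: [0.5, -0.2, 0.7]
gripper_width: 0.872
```

Run:
```python
from h import *
hook();import pickle;s=r.sense();pickle.dump(s,open('w22.pkl','wb'));print(s['tcp_pos'],s['ee_rot'][:,0])
im=cv2.cvtColor(r.capture('wrist'),cv2.COLOR_RGB2BGR);cv2.imwrite('pics/w22.png',im)
crop(None,'pics/w22c.png',190,50,370,250,4,im)
```

```text
h -40.3 lat 0.7 z 355.3
[0.51488694 0.28804581 0.35527307] [ 2.65502796e-03  3.89633080e-04 -9.99996399e-01]
```

View pics/w22c.png

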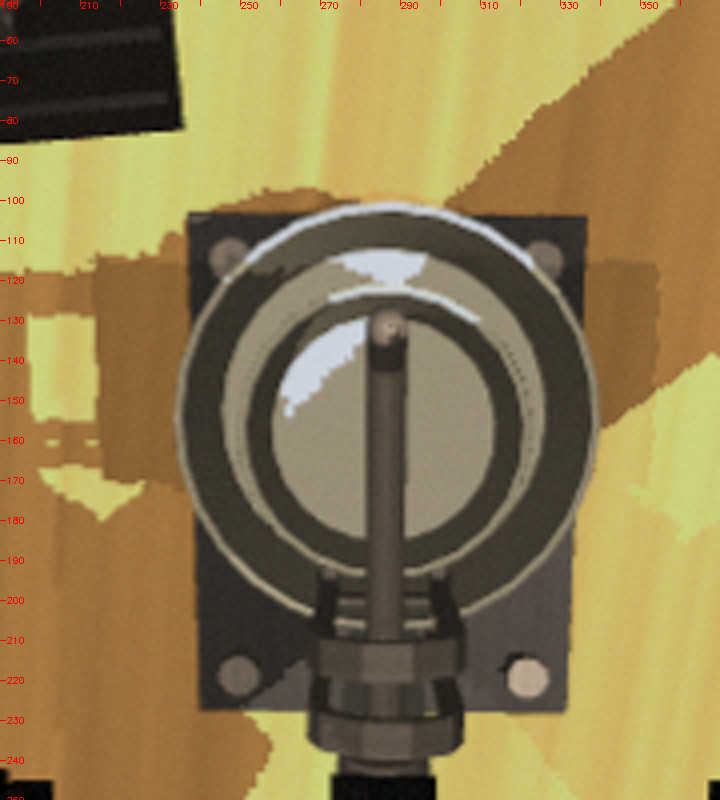

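Run:
```python
from h import *
import pickle
s=pickle.load(open('w22.pkl','rb'))
c=lambda x,y:[190+x/4,50+y/4]
def H(p): d=p[:2]-ROOT;return np.round([d@U*1000,d@V*1000],1)
print('large',H(onz('wrist',[c(387,738)],.219,s)[0]),'med',H(onz('wrist',[c(387,660)],.219,s)[0]))
print('post',H(onz('wrist',[c(382,774)],.223,s)[0]),'tip',H(onz('wrist',[c(387,328)],.223,s)[0]))
print('L rim ctr',H(onz('wrist',[c(388,415)],.11,s)[0]),'M rim ctr',H(onz('wrist',[c(386,430)],.11,s)[0]),'M floor ctr',H(onz('wrist',[c(384,428)],.053,s)[0]))
delta([.665,.165,.29],Rt(187,0))
```

```text
large [-8.5 -0.1] med [-25.2  -0.1]
post [-2.1  0.9] tip [-91.6   0.2]
L rim ctr [-61.4  -0.5] M rim ctr [-57.4   0.1] M floor ctr [-50.5   0.6]
t 26.9833 turn [0.15 0.14 0.39] shift [ 0.0683 -0.1323 -0.1409] F [1.6 0.6 2.9] g 0.918
```

Both hang well: medium's loop is at -25 mm, its rim centre at -57 mm and its floor at -50 mm. Next is the small one.

Call:
move_arm:
  increments: [0,0,0,0,-0.01,-0.01,0.087,0,0,0,0,-0.03,-0.03,0.087,0,0,0,0.01,-0.055,-0.055,0.087,0,0,0,0.02,-0.08,-0.08,0.087,0,0,0,0.035,-0.1,-0.102,0.087,0,0,0,0.05,-0.117,-0.12,0.087,0,0,0,0.06,-0.126,-0.13,0.087,0,0,0,0.065,-0.128,-0.133,0.087,0,0,0,0.065,-0.128,-0.133,0.087]

```text
time_s: 27.73
tcp_pos: [0.6573, 0.1702, 0.2833]
ee_rot: [[-0.007, -0.993, -0.122], [-0.003, -0.122, 0.993], [-1.0, 0.007, -0.002]]
wrist_force: [-0.0, 0.2, -0.3]
gripper_width: 0.998
```

Run:
```python
from h import *
s=r.sense();print(s['tcp_pos']);import pickle;pickle.dump(s,open('w23.pkl','wb'))
im=cv2.cvtColor(r.capture('wrist'),cv2.COLOR_RGB2BGR);cv2.imwrite('pics/w23.png',im)
crop(None,'pics/w23c.png',220,120,350,230,5,im)
```

```text
[0.65727595 0.17022212 0.28332236]
```

View pics/w23c.png

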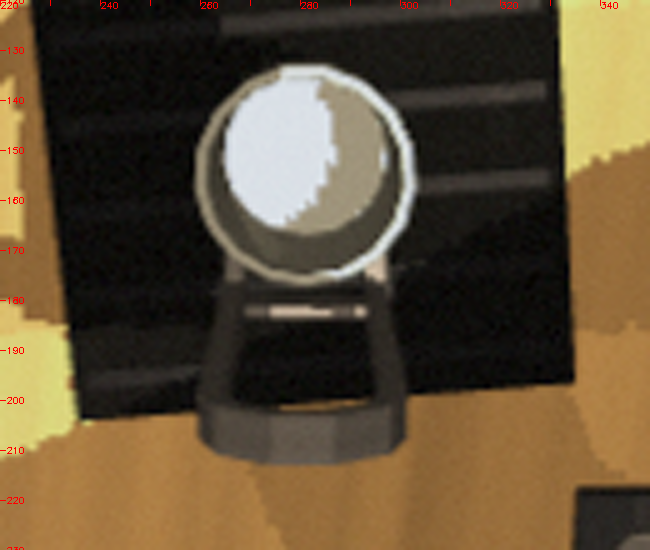

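Run:
```python
from h import *
import pickle
np.set_printoptions(precision=4,suppress=True)
s=pickle.load(open('w23.pkl','rb'))
c=lambda x,y:[220+x/5,120+y/5]
C=onz('wrist',[c(306,173.5)],.051,s)[0]
L=onz('wrist',[c(302,435),c(198,425),c(407,425)],.159,s)
d=L[0]-C;print(C,L[0],np.hypot(d[0],d[1]),np.degrees(np.arctan2(d[1],d[0])))
e=L[1]-L[2];print(np.linalg.norm(e),np.degrees(np.arctan2(e[1],e[0])))
delta([.660,.1735,.125],Rt(187,0))
```

```text
[0.6626 0.1484 0.051 ] [0.6597 0.1755 0.159 ] 0.027190863248303786 96.10209266998442
0.03226364750117085 6.895102170961012
t 27.7833 turn [ 0.09 -0.11 -0.24] shift [ 0.1601 -0.0037  0.0023] F [ 0.4 -0.3 -0.1] g 1.0
```

Call:
move_arm:
  increments: [0,0,0,0.015,-0.004,0.002,0.08,0,0,0,0.04,-0.004,0.002,0.075,0,0,0,0.07,-0.004,0.002,0.07,0,0,0,0.095,-0.004,0.002,0.07,0,0,0,0.12,-0.004,0.002,0.07,0,0,0,0.14,-0.004,0.002,0.07,0,0,0,0.153,-0.004,0.002,0.07,0,0,0,0.16,-0.004,0.002,0.07,0,0,0,0.16,-0.004,0.002,0.07,0,0,0,0.16,-0.004,0.002,0.07]

```text
time_s: 28.62
tcp_pos: [0.6613, 0.1747, 0.1275]
ee_rot: [[-0.0, -0.992, -0.125], [-0.001, -0.125, 0.992], [-1.0, 0.0, -0.001]]
wrist_force: [-0.6, 0.4, 0.6]
gripper_width: 0.804
```

Run:
```python
from h import *
delta([.660,.1735,.125],Rt(187,0))
im=cv2.cvtColor(r.capture('wrist'),cv2.COLOR_RGB2BGR);cv2.imwrite('pics/w24.png',im)
crop(None,'pics/w24c.png',200,130,370,350,3,im)
s=r.sense();ex=-(.156-s['tcp_pos'][2])
for e in (0,.002,.004,.006): print(e,np.round(rimbox(s,ex,e,0,.027,.023,.105),1))
```

```text
t 28.6167 turn [ 0.2  -0.06 -0.01] shift [ 0.0025  0.0014 -0.001 ] F [-0.6  0.4  0.6] g 0.804
0 [249.  140.1 322.2 212.3]
0.002 [249.1 143.4 322.1 215.2]
0.004 [249.2 146.7 322.  218.2]
0.006 [249.3 149.9 321.9 221.2]
```

View pics/w24c.png

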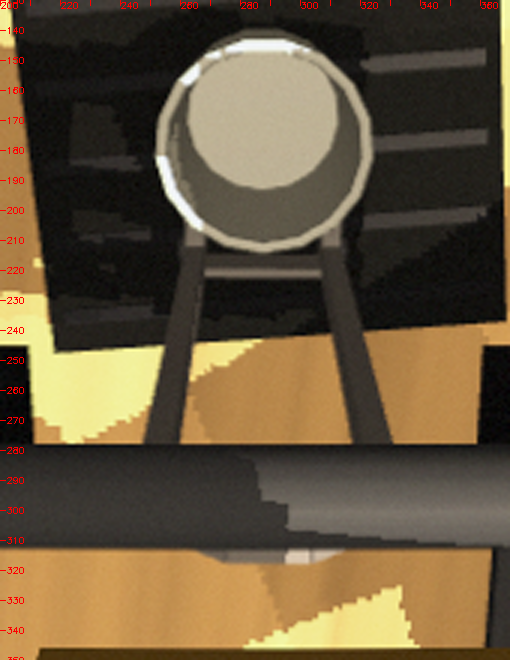

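The rim spans rows 140–214, so the offset is about 1 mm. I'll shift 3.5 mm towards the cup, 1.5 mm sideways and 2 mm down, then close.

Call:
move_arm:
  increments: [0,0,0,0.002,0.0015,-0.002,0.06,0,0,0,0.002,0.0015,-0.0035,0.05,0,0,0,0.002,0.0015,-0.0035,0.04,0,0,0,0.002,0.0015,-0.0035,0.03,0,0,0,0.002,0.0015,-0.0035,0.02,0,0,0,0.002,0.0015,-0.0035,0.02,0,0,0,0.002,0.0015,-0.0035,0.02,0,0,0,0.002,0.0015,-0.0035,0.02,0,0,0,0.002,0.0015,-0.0035,0.02,0,0,0,0.002,0.0015,-0.0035,0.02]

```text
time_s: 29.5
tcp_pos: [0.66, 0.17, 0.124]
ee_rot: [[-0.002, -0.992, -0.124], [-0.002, -0.124, 0.992], [-1.0, 0.002, -0.001]]
wrist_force: [0.5, 0.4, -0.2]
gripper_width: 0.388
```

Run:
```python
from h import *
delta([.660,.1735,.125],Rt(187,0))
im=cv2.cvtColor(r.capture('wrist'),cv2.COLOR_RGB2BGR);cv2.imwrite('pics/w25.png',im)
crop(None,'pics/w25c.png',200,130,370,350,3,im)
s=r.sense();ex=-(.156-s['tcp_pos'][2]);print(ex)
for e in (0,.002,.004,.006): print(e,np.round(rimbox(s,ex,e,0,.027,.023,.105),1))
```

```text
t 29.5 turn [ 0.11 -0.08 -0.13] shift [-0.001  -0.0004  0.0035] F [ 0.5  0.4 -0.2] g 0.388
-0.03199015839030375
0 [248.4 140.7 322.8 214. ]
0.002 [248.5 144.  322.7 217. ]
0.004 [248.6 147.4 322.6 220. ]
0.006 [248.7 150.7 322.6 223. ]
```

View pics/w25c.png

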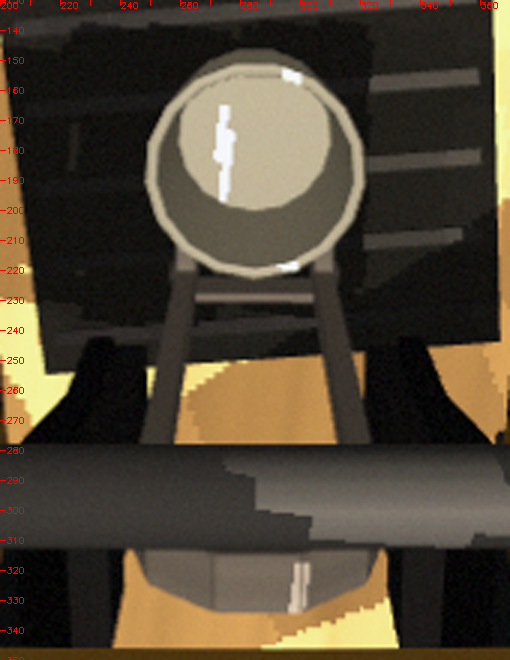

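Gripped, offset about 5.7 mm. I'll lift and carry it to the stand.

Call:
move_arm:
  increments: [0,0,0,-0.005,0,0,0.02,0,0,0,-0.015,0,0,0.02,0,0,0,-0.03,0,0,0.02,0,0,0,-0.05,0,0,0.02,0,0,0,-0.07,0,0,0.02,0,0,0,-0.09,0,0,0.02,0,-1,0,-0.105,0.006,0.002,0.02,0,-2,0,-0.118,0.018,0.007,0.02,0,-3,0,-0.126,0.034,0.013,0.02,0,-4,0,-0.13,0.052,0.02,0.02,0,-5,0,-0.13,0.07,0.027,0.02,0,-6,0,-0.13,0.088,0.034,0.02]

```text
time_s: 30.55
tcp_pos: [0.5674, 0.1932, 0.2552]
ee_rot: [[-0.015, -0.992, -0.123], [0.105, -0.124, 0.987], [-0.994, 0.002, 0.106]]
wrist_force: [0.3, 0.3, -1.4]
gripper_width: 0.387
```

Run:
```python
from h import *
hook();delta([.5245,.2045,.2526],Rt(187,-6))
```

```text
h -140.9 lat 41.2 z 255.2
t 30.55 turn [ 0.09  0.06 -0.1 ] shift [0.0044 0.0412 0.0162] F [ 0.3  0.3 -1.4] g 0.387
```

Call:
move_arm:
  increments: [0,0,0,0,0.01,0.003,0.02,0,0,0,0.001,0.021,0.007,0.02,0,0,0,0.002,0.031,0.011,0.02,0,0,0,0.003,0.038,0.014,0.02,0,0,0,0.004,0.041,0.016,0.02,0,0,0,0.004,0.041,0.016,0.02,0,0,0,0.004,0.041,0.016,0.02]

```text
time_s: 31.13
tcp_pos: [0.5262, 0.2043, 0.2519]
ee_rot: [[-0.015, -0.992, -0.123], [0.102, -0.124, 0.987], [-0.995, 0.002, 0.103]]
wrist_force: [1.8, -0.5, -0.8]
gripper_width: 0.391
```

Run:
```python
from h import *
hook();delta([.5245,.2045,.2526],Rt(187,-6))
im=cv2.cvtColor(r.capture('wrist'),cv2.COLOR_RGB2BGR);cv2.imwrite('pics/w26.png',im)
im=cv2.cvtColor(r.capture('scene'),cv2.COLOR_RGB2BGR)
crop(None,'pics/s26c.png',290,190,450,340,4,im)
```

```text
h -124.8 lat 1.6 z 251.9
t 31.1333 turn [ 0.12 -0.09 -0.14] shift [-0.0007  0.0016  0.0005] F [ 1.8 -0.5 -0.8] g 0.391
```

View pics/w26.png

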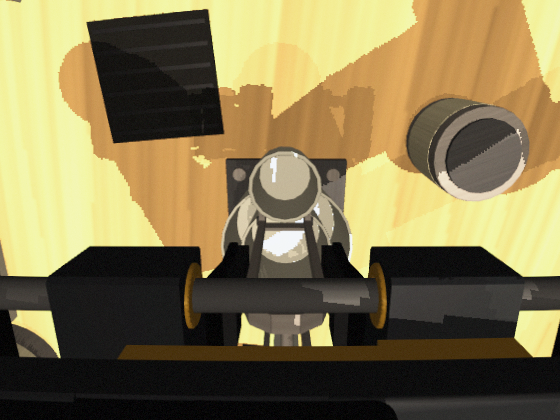

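View pics/s26c.png

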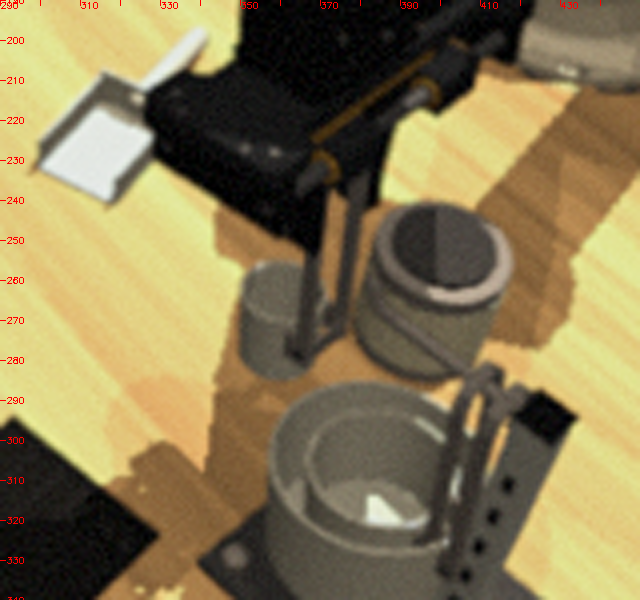

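The loop lines up with the hook, whose tip is below it near column 285. I'll slide in 83 mm.

Call:
move_arm:
  increments: [0,0,0,0,0.0015,0.004,0.02,0,0,0,0.001,0.0015,0.012,0.02,0,0,0,0.002,0.0015,0.022,0.02,0,0,0,0.003,0.0015,0.032,0.02,0,0,0,0.004,0.0015,0.042,0.02,0,0,0,0.005,0.0015,0.052,0.02,0,0,0,0.006,0.0015,0.062,0.02,0,0,0,0.007,0.0015,0.071,0.02,0,0,0,0.008,0.0015,0.078,0.02,0,0,0,0.008,0.0015,0.082,0.02,0,0,0,0.008,0.0015,0.083,0.02,0,0,0,0.008,0.0015,0.083,0.02]

```text
time_s: 32.23
tcp_pos: [0.5141, 0.2869, 0.2524]
ee_rot: [[-0.015, -0.992, -0.123], [0.102, -0.124, 0.987], [-0.995, 0.003, 0.103]]
wrist_force: [0.1, -0.2, -0.1]
gripper_width: 0.384
```

Run:
```python
from h import *
hook();delta([.5245,.2045,.2526],Rt(187,-6))
im=cv2.cvtColor(r.capture('wrist'),cv2.COLOR_RGB2BGR);cv2.imwrite('pics/w27.png',im)
im=cv2.cvtColor(r.capture('scene'),cv2.COLOR_RGB2BGR)
crop(None,'pics/s27c.png',320,220,450,350,4,im)
```

```text
h -41.3 lat -0.3 z 252.4
t 32.2333 turn [ 0.12 -0.08 -0.16] shift [-0.0087 -0.0001 -0.0826] F [ 0.1 -0.2 -0.1] g 0.384
```

View pics/w27.png

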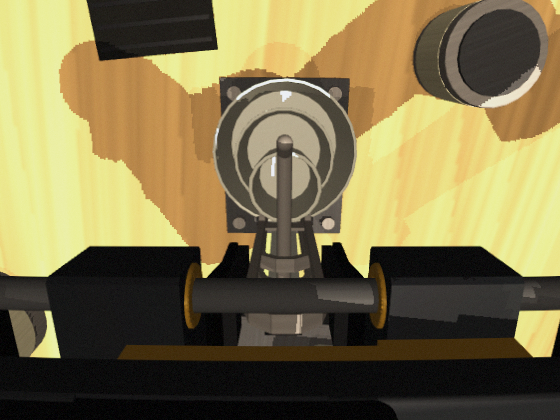

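View pics/s27c.png

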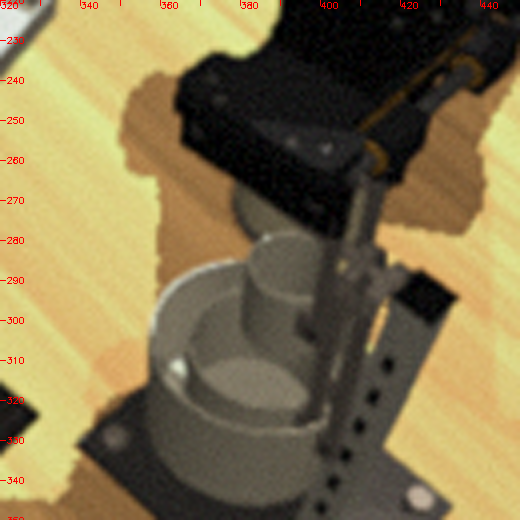

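The small cup is above medium's opening and the bar is centred at column 285. I'll lower it.

Call:
move_arm:
  increments: [0,0,0,0.003,0,0,0.02,0,0,0,0.009,0,-0.001,0.02,0,0,0,0.016,0,-0.0015,0.02,0,0,0,0.023,0,-0.002,0.02,0,0,0,0.03,0,-0.003,0.02,0,0,0,0.037,0,-0.004,0.02,0,0,0,0.044,0,-0.0045,0.02,0,0,0,0.051,0,-0.005,0.02,0,0,0,0.057,0,-0.006,0.02,0,0,0,0.062,0,-0.0065,0.02,0,0,0,0.065,0,-0.007,0.02,0,0,0,0.065,0,-0.007,0.02]

```text
time_s: 33.33
tcp_pos: [0.513, 0.2858, 0.1855]
ee_rot: [[-0.018, -0.992, -0.122], [0.101, -0.123, 0.987], [-0.995, 0.006, 0.102]]
wrist_force: [-0.2, -0.3, -0.6]
gripper_width: 0.383
```

Run:
```python
from h import *
hook()
im=cv2.cvtColor(r.capture('wrist'),cv2.COLOR_RGB2BGR);cv2.imwrite('pics/w28.png',im)
```

```text
h -42.3 lat -1.5 z 185.5
```

View pics/w28.png

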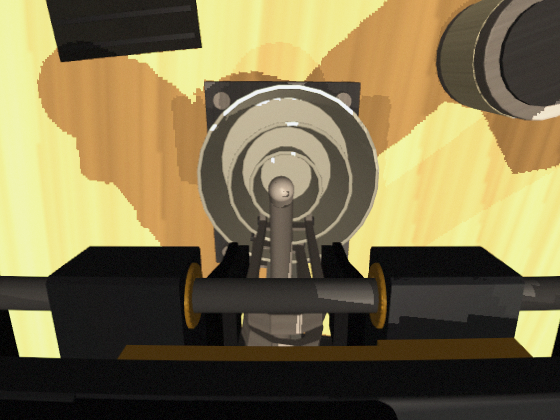

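Nested concentrically. Final seating.

Call:
move_arm:
  increments: [0,0,0,0.001,0,0,0.02,0,0,0,0.002,0,0,0.02,0,0,0,0.003,0,0,0.02,0,0,0,0.003,0,0,0.02]

```text
time_s: 33.72
tcp_pos: [0.5138, 0.2868, 0.1838]
ee_rot: [[-0.016, -0.992, -0.123], [0.102, -0.124, 0.987], [-0.995, 0.003, 0.103]]
wrist_force: [-0.1, -0.5, -0.9]
gripper_width: 0.387
```

Call:
move_arm:
  increments: [0,0,0,0.001,0,0,0.02,0,0,0,0.002,0,0,0.02,0,0,0,0.002,0,0,0.02]

```text
time_s: 33.97
tcp_pos: [0.5141, 0.2869, 0.1826]
ee_rot: [[-0.015, -0.992, -0.123], [0.102, -0.124, 0.987], [-0.995, 0.002, 0.103]]
wrist_force: [-0.3, -1.5, 1.7]
gripper_width: 0.386
```

Call:
move_arm:
  increments: [0,0,0,0.001,0,0,0.02,0,0,0,0.001,0,0,0.02]

```text
time_s: 34.13
tcp_pos: [0.5141, 0.287, 0.1823]
ee_rot: [[-0.014, -0.992, -0.123], [0.102, -0.124, 0.987], [-0.995, 0.001, 0.103]]
wrist_force: [-1.6, -2.9, 5.1]
gripper_width: 0.387
```

Seated. Releasing.

Call:
move_arm:
  increments: [0,0,0,0,0,0,0.036,0,0,0,0,0,0,0.038,0,0,0,0,0,0,0.042,0,0,0,0,0,0,0.05,0,0,0,0,0,0,0.056,0,0,0,0,0,0,0.056,0,0,0,0,0,0,0.056]

```text
time_s: 34.72
tcp_pos: [0.5139, 0.2871, 0.1811]
ee_rot: [[-0.015, -0.992, -0.123], [0.102, -0.124, 0.987], [-0.995, 0.003, 0.103]]
wrist_force: [-0.5, -0.3, -0.5]
gripper_width: 0.626
```

Run:
```python
from h import *
hook()
im=cv2.cvtColor(r.capture('wrist'),cv2.COLOR_RGB2BGR);cv2.imwrite('pics/w29.png',im)
```

```text
h -41.2 lat -0.4 z 181.1
```

View pics/w29.png

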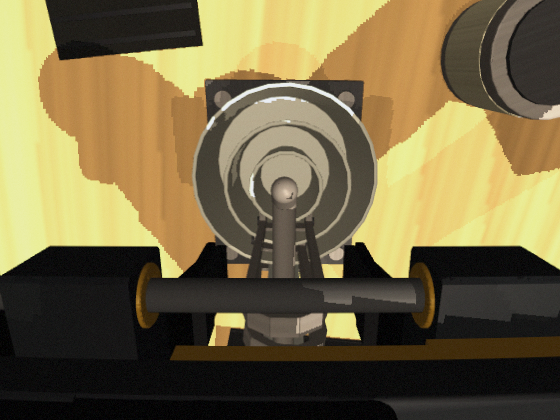

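Released and hanging still. I'll retreat upwards.

Call:
move_arm:
  increments: [0,0,0,-0.008,0,0,0.056,0,0,0,-0.025,0,0,0.056,0,0,0,-0.045,0,0,0.056,0,0,0,-0.07,0,0,0.06,0,2,0,-0.1,0,0,0.06,0,4,0,-0.13,0,0,0.06,0,6,0,-0.155,0,0,0.06,0,6,0,-0.175,0,0,0.06,0,6,0,-0.18,0,0,0.06,0,6,0,-0.18,0,0,0.06]

```text
time_s: 35.6
tcp_pos: [0.517, 0.2689, 0.3622]
ee_rot: [[0.001, -0.992, -0.124], [0.001, -0.124, 0.992], [-1.0, -0.001, 0.001]]
wrist_force: [0.6, -0.4, -0.4]
gripper_width: 0.689
```

Run:
```python
from h import *
hook();s=r.sense()
import pickle;pickle.dump(s,open('w30.pkl','wb'))
im=cv2.cvtColor(r.capture('wrist'),cv2.COLOR_RGB2BGR)
crop(None,'pics/w30c.png',190,50,370,250,4,im)
im=cv2.cvtColor(r.capture('scene'),cv2.COLOR_RGB2BGR);cv2.imwrite('pics/s30.png',im)
```

```text
h -59.6 lat 0.5 z 362.2
```

View pics/w30c.png

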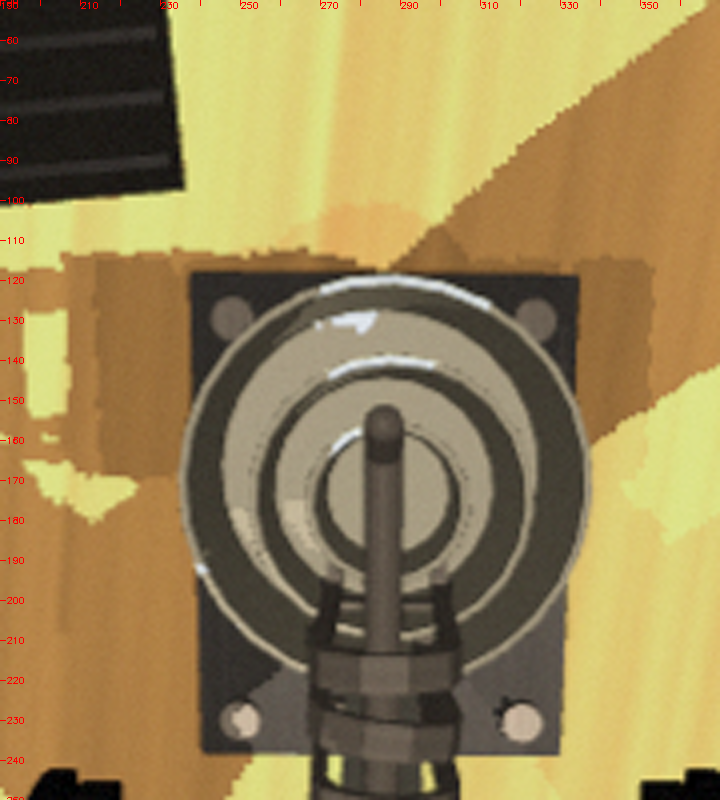

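View pics/s30.png

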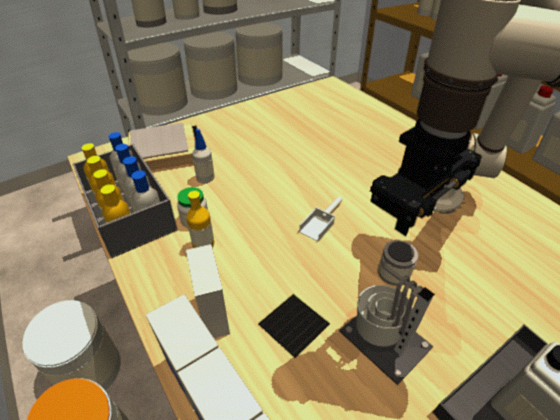

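Run:
```python
from h import *
import pickle
s=pickle.load(open('w30.pkl','rb'))
c=lambda x,y:[190+x/4,50+y/4]
def H(p): d=p[:2]-ROOT;return np.round([d@U*1000,d@V*1000],1)
print('small',H(onz('wrist',[c(385,674)],.219,s)[0]),'med',H(onz('wrist',[c(385,738)],.219,s)[0]),'tip',H(onz('wrist',[c(384,422)],.223,s)[0]))
print('L rim',H(onz('wrist',[c(386,483)],.11,s)[0]),'M rim',H(onz('wrist',[c(391,498)],.11,s)[0]),'S rim',H(onz('wrist',[c(387,505)],.11,s)[0]))
im=cv2.cvtColor(r.capture('wrist'),cv2.COLOR_RGB2BGR); 
print(r.finish_job())
```

```text
small [-39.2  -0.1] med [-25.1  -0.2] tip [-92.1   0.2]
L rim [-60.9  -0.6] M rim [-56.7  -2. ] S rim [-54.8  -0.9]
the job is handed in; nothing more can be done
None
```

All three dippers now hang nested on the hook, largest at the back, and I handed the job in at about 36 s of the 72 s allowed. The hand-in gives no verdict, so what follows rests on my own camera and force checks.

- **Sequence:** I lifted the smallest dipper off the hook and stood it upright on the mat. I then hung the large one, lowered the medium one into it and the small one into that, each seated on the bar with a light force contact before letting go.
- **Loop positions:** Measured from the post along the bar, the loop tops were at about -8 mm (large, last measured before the small one was hung), -25 mm (medium) and -39 mm (small). Neighbouring loops are 14–17 mm apart, and the medium and small loops are within 1 mm sideways of the bar.
- **Cups:** Rim centres are within about 7 mm of each other, with a lean back of roughly 0.1 rad.
- **Disagreements:** Camera positions of the post face and the loops differed by 2–3 mm between methods, well inside the limits. The medium dipper is turned a few degrees at most.
- **Other things on the bench:** The last scene picture shows nothing visibly displaced, and the gripper was clear, about 12 cm above the hook's tip. I did not measure the other items individually at the end.

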